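# Gang up shelf-edge battens against the flip stop

### The job

Get every shelf-edge batten on the bench ready for one common cut: swing the jig's stop arm fully down across the bed, then lay all the battens flat on the bed side by side, square to the stop arm, each pushed right up so that its far end touches it. One batten is under the two cartons in the bracket: slide it out from under them without lifting or tipping the cartons over, so that they stay stacked in their bracket. Leave everything else on the bench where it is.

Things in the scene. Friction and masses are not known exactly. Their poses are not given: they have to be found in the camera images.
- jig: fixed plywood bed 280 x 290 x 18 mm (x, y, z), steel rule inlaid along its -y edge; origin: centre of its underside; x points the way battens are pushed, away from the robot; no fences. Hinge block 36 x 12 x 58 mm high at x = 101, y = 139. With the stop arm down, its face is at x = 95 mm, y = -125 to 133, 3 mm above the bed: a batten touching it has its centre at x = 15 mm
- flag (a joint): stop arm angle about a hinge along the jig's x, at y = 135, z = 33 mm in its frame (arm's middle at x = 101). 0: down, level across the bed, pointing to the jig's -y, on its end stop; pi/2: upright; starts at 1.4 to 1.75 (its limit). Aluminium bar 260 long, 12 thick (x), 24 mm high when down, black end, 150 g. Stiff hinge, stays at any angle, turns with under 3 N at its end
- flag_tip (a point): centre of the stop arm's free end, 260 mm from the hinge axis
- batten_under: plain wooden batten, 160 x 36 x 18 mm (its x, y, z), about 80 g; origin at the centre of its underside, x along its length. It starts on the bench under the two cartons: its near end (its -x end) sticks out about 78 mm from under them, towards the keeper's -x, and can be pinched from above across its width
- batten_a: plain wooden batten, 160 x 36 x 18 mm (its x, y, z), about 80 g; origin at the centre of its underside, x along its length. Lies free on the bench; may be absent
- batten_b: plain wooden batten, 160 x 36 x 18 mm (its x, y, z), about 80 g; origin at the centre of its underside, x along its length. Lies free on the bench; may be absent
- batten_c: plain wooden batten, 160 x 36 x 18 mm (its x, y, z), about 80 g; origin at the centre of its underside, x along its length. Lies free on the bench; may be absent
- keeper: fixed dark steel bracket around the cartons, no floor; origin on the bench under its centre, x towards its open back. Side walls at y = +-64 mm, 45 mm high; at the front (x = -66 to -72 mm) two 55 mm high returns leave an 80 mm gap (y = +-40 mm) through which the batten slides out along -x while they hold the cartons back
- box_low: lower cardboard carton, 120 x 100 x 24 mm, 80 g, origin at the centre of its underside, lying on batten_under; it drops 18 mm on to the bench when the batten is out
- box_top: upper cardboard carton, same size and weight, origin at the centre of its underside, lying on box_low
- tape: bystander: yellow tape measure 66 x 36 x 50 mm, origin at the centre of its underside, standing among the battens
- glue: bystander: white bottle, 52 mm across, 130 mm high, origin at the centre of its underside
- jar: bystander: glass jar, 70 mm across, 65 mm high, origin at the centre of its underside
- hammer: bystander: hammer lying on the bench
- screwdriver: bystander: screwdriver lying on the bench
- wrench: bystander: wrench lying on the bench
Things that resemble listed ones, but are neither listed nor needed, are in the scene too. What is shaped like the batten_a but blue is not meant. What is shaped like the batten_under but turquoise is not meant.

How it is judged:
By the outcome, as a careful person would: the job done as asked, in the order asked, and still so for the second after the job is handed in, with the robot touching nothing.
Of batten_a, batten_b, batten_c only 2 to 3 are there at a start; the rules pass over those that are not, and their reading is None.
At some moment in a run one of batten_a, batten_b, batten_c may be knocked a few centimetres aside while the robot is not near it.
Once in a run the grip may slacken for a moment while it holds something.
It also fails if it takes over 210 s, if anything falls off the work surface, if the arm or the gripper's body presses on something with over 40 N, if the wrist force passes 120 N, or if a joint passes its speed limit or range.

### The arm

A 6-joint arm with a two-finger parallel gripper is mounted at the origin on the work surface. World frame = base frame: x ahead of the robot, y to its left, z up, the work surface at z = 0. Lengths are in mm, angles in rad, forces in N, time in s.
With the tool pointing down it reaches from about 425 to 1125 mm from the base axis. Payload 14.9 kg.
Tool frame: the origin (TCP) lies between the finger pads; the fingertips stand 17 mm ahead of it and the grasp point (between the pads) lies 2 mm behind it (r.nose_length is the distance from the TCP to the fingertips, in mm); x points along the fingers, y is the direction in which the jaws open and shut, and the axes are right-handed (so a half turn about x gives the same grasp; the last joint's range is limited). The gripper opens to 91 mm and grips with 3 to 60 N. Pads are 32 mm wide; open, the fingers measure 118 mm over their backs; the gripper's body (76 mm by 178 mm) begins 60 mm behind the grasp point.
Start: joints at [-1.264, 0.379, 1.734, -0, 1.028, -0.033], TCP at [233.305, -659.99, 230.932] pointing down, gripper open.
Joint ranges: [-2.77, 2.77], [-0.74, 2.19], [0, 2.66], [-1.06, 4.2], [0.31, 2.87], [-3.08, 3.08]. Speed limits (rad/s): [1.89, 1.89, 2.39, 3.14, 3.14, 3.14].

### API

Orientations are given as a unit quaternion [x, y, z, w].
In Python, from bench import status, get_image, finish_job, r gives the robot as it stands.
- The arm moves only by the tool arm_command, never from a script. Its arguments are lists of equal length, an entry for each row: "xyz": the shift along the tool's x, y, z in cm, a list of three; "dr": the turn, a rotation vector about the tool's x, y, z in degrees, a list of three. A call has 1 to 8 rows; each row shifts and turns the commanded pose from where the row before left it, along the tool's axes as they then stand; what a row does not reach is not made up. A row lasts 1/8 s, in which the tool goes at most 62.5 mm and 10.7 degrees, less where a joint would pass 70% of its speed; a pose out of reach is approached as far as the arm can. A call with a gripper value outside its range is refused whole. "fingers" is the closure in counts, from 0 (fully open) to 255 (shut), set as the call begins (left out, the last holds). The fingers move at their own pace and stop on an object; "grip_force" is the grip in N (left out, the last holds). Time passes only in rows, so rows that do not move let the fingers close. It gives the time, the measured TCP pose, the force and the opening at its end, in the units of the state.
- status.get_state(): the state, without advancing time (a new reading comes with each control period).
- get_image(name): name is "scene" or "side" or "wrist"; returns a dict with "frame" (384x512x3 uint8, blue, green, red), "camera_matrix" (3x3 intrinsics, pixels), "origin" and "orientation" of the camera in the world. Camera axes: x right, y down, z forward; pixel columns grow to the right and rows downward; lengths in mm; the calibration is good to about 2 mm. The wrist camera is an equidistant fisheye: a pixel r from the principal point sees the ray r / f radians off the axis. A picture is of the moment at which its call begins. There is no depth.
- finish_job(): hands the job in, once; it reports no verdict.
The state is a dict: "clock": time; "q": joint angles; "joint_vel": joint speeds; "tau": joint torques, N m; "tool_pos": TCP position; "tcp_rot": TCP orientation; "force": force on the tool from outside, world axes, zero at the start; "torque": the same for the moment, N m; "gripper_width": finger opening in mm.
Only numpy, scipy, OpenCV 4.12 (cv2) and the standard library are available. Lean on these libraries where they do the work, as an engineer would, in place of code of your own. Each camera call takes 0.05 s, during which the arm holds its last target. There are 200 camera calls.

## Working session

There is one attempt and no reset: what is moved stays moved. The work goes in short steps, Python scripts to look and compute and a tool call to move; the robot and the scene stay as the last step left them, time stands still between calls to the robot, and variables do not carry over. Pictures are saved under pics/ and viewed, about 12 in all and at most 16, crops included, and the job is handed in when it is done.

Besides the shell and the picture viewer there is one more tool, called after "Call:" by a JSON object that holds its "method" and its "body". arm_command: Moves the arm, as the interface text tells. Its arguments: {"type":"object","properties":{"xyz":{"type":"array"},"dr":{"type":"array"},"fingers":{"type":"number"},"grip_force":{"type":"number"}},"required":["xyz","dr"]}

```bash
ls; mkdir -p pics; cat > h.py <<'E'
import numpy as np, cv2
from scipy.spatial.transform import Rotation as R
from bench import status, get_image, finish_job, r
def snap(name,fn):
    d=get_image(name); cv2.imwrite('pics/%s.png'%fn,d['frame']); np.savez('pics/%s.npz'%fn,K=d['camera_matrix'],o=d['origin'],q=d['orientation'],f=d['frame']); return d
def load(fn):
    z=np.load('pics/%s.npz'%fn); return dict(camera_matrix=z['K'],origin=z['o'],orientation=z['q'],frame=z['f'])
def Rm(q):
    q=np.array(q,float); return q if q.shape==(3,3) else R.from_quat(q).as_matrix()
def ray(d,uv,fish=False):
    K=np.array(d['camera_matrix']);uv=np.atleast_2d(np.array(uv,float))
    a=(uv[:,0]-K[0,2])/K[0,0];b=(uv[:,1]-K[1,2])/K[1,1]
    if fish:
        t=np.hypot(a,b)+1e-12;v=np.c_[a/t*np.sin(t),b/t*np.sin(t),np.cos(t)]
    else: v=np.c_[a,b,np.ones_like(a)]
    return v@Rm(d['orientation']).T
def onz(d,uv,z,fish=False):
    v=ray(d,uv,fish);o=np.array(d['origin'],float);return o+v*((z-o[2])/v[:,2])[:,None]
def proj(d,P):
    p=(np.atleast_2d(P)-np.array(d['origin']))@Rm(d['orientation']);K=np.array(d['camera_matrix'])
    return p[:,:2]/p[:,2:]*[K[0,0],K[1,1]]+[K[0,2],K[1,2]]
E
python3 - <<'E'
from h import *
print(status.get_state())
for n in ['scene','side','wrist']:
    d=snap(n,n+'0');print(n,d['camera_matrix'],d['origin'],d['orientation'])
a=load('scene0')['frame'];b=load('side0')['frame']
E
```

```text
pics
{'clock': 0.0, 'q': array([-1.26429643e+00,  3.79425784e-01,  1.73479504e+00, -7.05180664e-06,
        1.02849129e+00, -3.33012371e-02]), 'joint_vel': array([-2.71613757e-04,  2.43536606e-04,  2.06514612e-03,  2.29480465e-04,
       -7.51322773e-04,  8.18315552e-05]), 'tau': array([-2.27545599e-03, -7.63731694e+01, -4.34369910e+01,  6.50004926e-02,
        4.24692628e-02, -1.86544514e-05]), 'tool_pos': array([ 233.18518924, -659.60794215,  230.26913901]), 'tcp_rot': array([-0.69686923, -0.11995375,  0.69698125, -0.11917013]), 'force': array([-0.57717761,  0.38673244, -1.22510921]), 'torque': array([ 0.01832011,  0.01718091, -0.00787547]), 'gripper_width': 91.26696184326707}
scene [[373.79835433   0.         258.88187443]
 [  0.         373.79835433 189.17780523]
 [  0.           0.           1.        ]] [1358.85679818   86.82033037 1058.9479361 ] [ 0.636805    0.69141386 -0.24978721 -0.23244917]
side [[379.69467454   0.         254.14838255]
 [  0.         379.69467454 188.77888424]
 [  0.           0.           1.        ]] [-203.94814326  767.33315639  746.30536197] [-0.32825316  0.81660192 -0.44035325  0.1774829 ]
wrist [[297.31863964   0.         255.06285984]
 [  0.         297.31863964 193.70711767]
 [  0.           0.           1.        ]] [ 303.45762835 -636.29301805  385.64215376] [ 0.81005279 -0.57140925 -0.07593929  0.10742053]
```

```bash
python3 - <<'E'
from h import *
for n in ['scene0','side0']:
    cv2.imwrite('pics/%s_big.png'%n,cv2.resize(load(n)['frame'],(800,600),interpolation=cv2.INTER_CUBIC))
E
```

```text
(no output)
```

View pics/scene0_big.png

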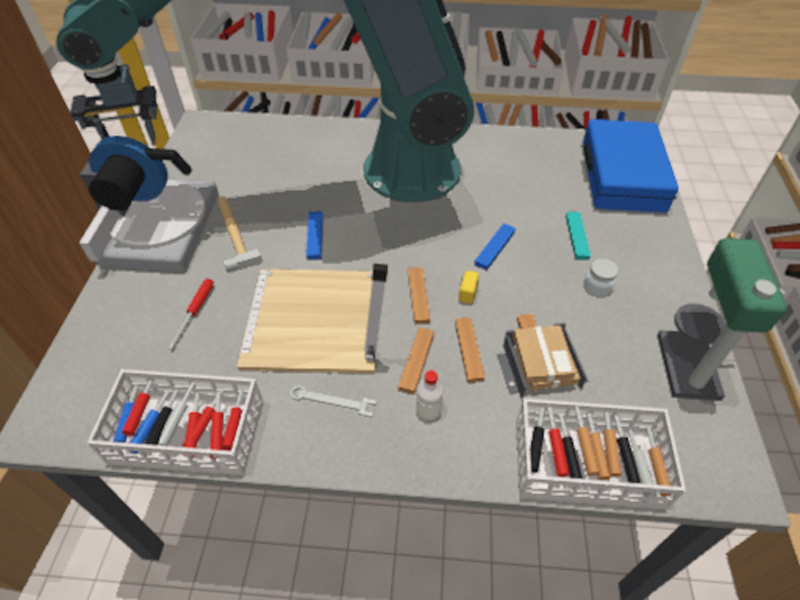

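View pics/side0_big.png

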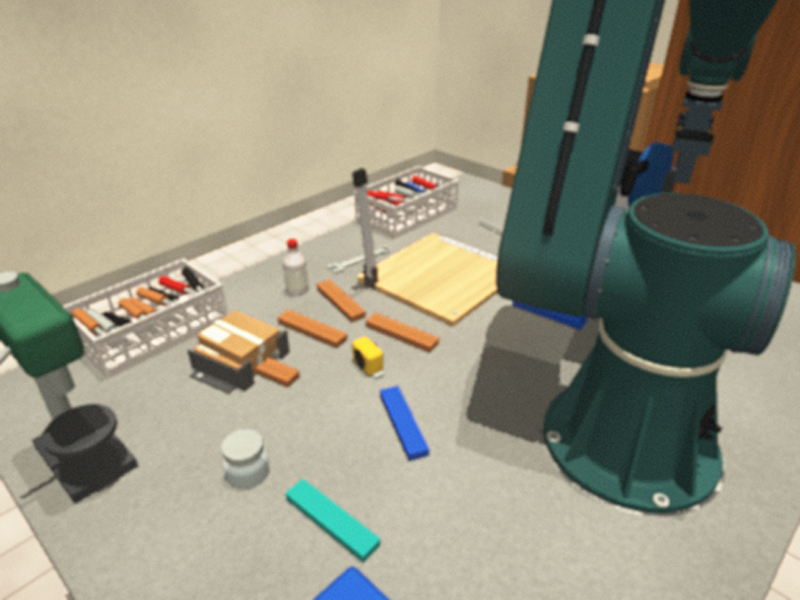

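The scene view shows three free orange battens at about (419,294), (416,360) and (469,349). The trapped batten sticks out at (527,322), the jig is at (315,320), and the stop arm stands upright at (375,320). Next I'll measure them.

```bash
cat >> h.py <<'E'
def battens(d,z=18,show=True,amin=60):
    hsv=cv2.cvtColor(d['frame'],cv2.COLOR_BGR2HSV)
    m=cv2.inRange(hsv,(5,130,60),(16,255,255))
    out=[]
    for c in cv2.findContours(m,cv2.RETR_EXTERNAL,cv2.CHAIN_APPROX_NONE)[0]:
        if cv2.contourArea(c)<amin: continue
        p=onz(d,c[:,0,:],z)[:,:2]
        rc=cv2.minAreaRect(p.astype(np.float32));b=cv2.boxPoints(rc)
        e=[b[1]-b[0],b[2]-b[1]];L=max(e,key=np.linalg.norm);a=np.degrees(np.arctan2(L[1],L[0]));a=(a+90)%180-90
        out.append((c[:,0].mean(0).round(),np.round(rc[0],1),np.round(sorted(rc[1]),1),round(a,1)))
    for o in out:
        if show: print(o)
    return out
E
python3 - <<'E'
from h import *
for n in ['scene0','side0']:
    print(n);battens(load(n))
d=load('scene0')
hsv=cv2.cvtColor(d['frame'],cv2.COLOR_BGR2HSV)
s=512/800
for p in [(419,294),(416,360),(315,320),(540,350),(527,322)]: print(p,hsv[int(p[1]*s),int(p[0]*s)])
m=cv2.inRange(hsv,(10,50,120),(26,150,255));m[:165]=0;m[245:]=0;m[:,:140]=0;m[:,260:]=0
c=max(cv2.findContours(m,0,1)[0],key=cv2.contourArea);print(cv2.contourArea(c))
q=cv2.approxPolyDP(c,6,True)[:,0];print(q.tolist());print(onz(d,q,18).round(1))
print(cv2.minAreaRect(onz(d,c[:,0],18)[:,:2].astype(np.float32)))
S=load('side0')
jc=np.array([[260,270],[378,270],[238,368],[375,371]])*s
print('jig by eye',onz(d,jc,18).round())
# keeper/box
print('box top corners',onz(d,np.array([[512,332],[565,325],[582,382],[528,392]])*s,66).round())
f=cv2.resize(d['frame'][190:265,310:390],None,fx=7,fy=7,interpolation=cv2.INTER_CUBIC)
g=cv2.resize(S['frame'][190:265,110:210],None,fx=7,fy=7,interpolation=cv2.INTER_CUBIC)
f=np.hstack([f,g]);f=cv2.resize(f,(800,int(f.shape[0]*800/f.shape[1])));print(f.shape);cv2.imwrite('pics/crop1.png',f)
E
```

```text
scene0
(array([421., 298.]), array([864. , 526.5]), array([19.9, 67.8]), np.float32(3.6))
(array([384., 288.]), array([846.9, 422.5]), array([ 69.9, 101. ]), np.float32(4.7))
(array([266., 231.]), array([663.8,  58.9]), array([ 33.6, 161.8]), np.float32(-11.5))
(array([300., 224.]), array([626.8, 169.7]), array([ 33.4, 162.9]), np.float32(11.2))
(array([268., 189.]), array([484. ,  50.2]), array([ 32., 163.]), np.float32(9.9))
(array([ 21., 115.]), array([ -121.6, -1156.9]), array([ 233.7, 1927.4]), np.float32(28.6))
side0
(array([158., 228.]), array([638.8, 298.1]), array([129.8, 246.5]), np.float32(18.6))
(array([257., 212.]), array([467.4,  59.7]), array([ 46. , 161.4]), np.float32(10.1))
(array([200., 210.]), array([609.5, 178.3]), array([ 45.2, 165.3]), np.float32(11.0))
(array([ 54., 204.]), array([978.3, 489.7]), array([ 21.5, 103.5]), np.float32(1.8))
(array([ 87., 196.]), array([947.7, 395.1]), array([41.6, 89.6]), np.float32(5.3))
(array([ 97., 188.]), array([966.2, 346.6]), array([31.6, 82.5]), np.float32(13.8))
(array([218., 192.]), array([645.3,  67.2]), array([ 40. , 169.9]), np.float32(-11.6))
(array([488.,  91.]), array([  786.3, -3376.5]), array([ 334.9, 5569.3]), np.float32(-75.7))
(array([426.,  51.]), array([ 1333.2, -3355.8]), array([ 200.5, 4365.9]), np.float32(-68.7))
(419, 294) [ 15 138 194]
(416, 360) [ 15 139 195]
(315, 320) [ 19  83 227]
(540, 350) [ 17 102 207]
(527, 322) [ 15 139 195]
4622.0
[[172, 172], [153, 236], [239, 237], [232, 223], [238, 173]]
[[ 434.3 -313.5   18. ]
 [ 719.8 -310.3   18. ]
 [ 700.2  -28.6   18. ]
 [ 646.9  -58.5   18. ]
 [ 418.5  -64.9   18. ]]
((570.3087158203125, -181.60986328125), (289.6704406738281, 290.47650146484375), 3.323826313018799)
jig by eye [[ 440. -334.   18.]
 [ 416.  -50.   18.]
 [ 718. -313.   18.]
 [ 702.  -25.   18.]]
box top corners [[612. 257.  66.]
 [584. 370.  66.]
 [723. 390.  66.]
 [755. 283.  66.]]
(333, 800, 3)
```

View pics/crop1.png

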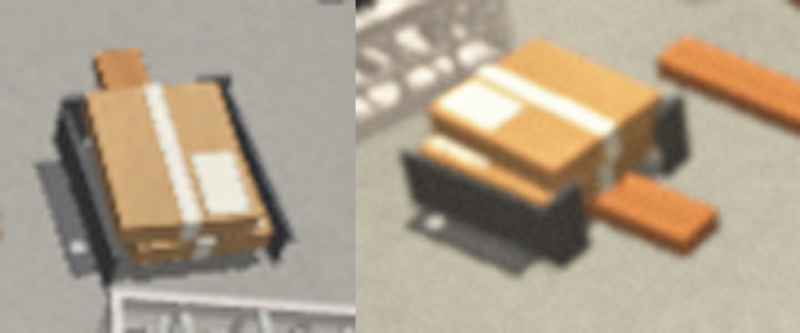

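```bash
cat >> h.py <<'E'
def tri(d1,p1,d2,p2):
    a=ray(d1,p1)[0];b=ray(d2,p2)[0];o1=np.array(d1['origin']);o2=np.array(d2['origin'])
    s=np.linalg.lstsq(np.c_[a,-b],o2-o1,rcond=None)[0];A=o1+a*s[0];B=o2+b*s[1];return (A+B)/2,np.linalg.norm(A-B)
def go(xyz,yaw):
    """shift (cm, tool axes now) and turn to put the TCP at xyz, tool down, jaws along world yaw (deg, mod 180)"""
    s=status.get_state();M=Rm(s['tcp_rot']);sh=M.T@(np.array(xyz,float)-s['tool_pos'])/10
    y=M[:,1];now=np.degrees(np.arctan2(y[1],y[0]));t=(yaw-now+90)%180-90
    rv=R.from_matrix(M.T@(R.from_rotvec([0,0,np.radians(t)]).as_matrix()@M)).as_rotvec(degrees=True)
    tilt=np.degrees(np.arccos(-M[2,0]))
    print('t %.2f pos %s jaw %.1f tilt %.2f q6 %.2f F %s w %.1f'%(s['clock'],s['tool_pos'].round(1),now,tilt,s['q'][5],s['force'].round(1),s['gripper_width']))
    print(' shift cm',sh.round(2),'turn about tool x',rv.round(1))
    return sh
E
python3 - <<'E'
from h import *
d=load('scene0');S=load('side0');k=512/800
for a,b in [((380,272),(361,177)),((373,355),(371,280)),((380,266),(360,171))]:
    print(tri(d,np.array(a)*k,S,np.array(b)*k))
M=Rm(status.get_state()['tcp_rot']);print(M.round(3))
J=np.array([569,-180]);c,s=np.cos(np.radians(4)),np.sin(np.radians(4))
print(J+np.array([[c,-s],[s,c]])@[101,135])
# box and keeper: candidate points; under exposed top
def t2(a,b,w,h): 
    print(w,tri(d,np.array(a),S,np.array(b)))
f=7*800/(7*180)
C1=lambda x,y:(310+x/f,190+y/f)
C2=lambda x,y:(110+(x-80*f)/f,190+y/f)
for w,a,b in [('top near-right(-y)',(85,92),(662,97)),('top near +y',(222,82),(535,178)),('top far -y',(128,228),(537,40)),('top far +y',(272,225),(430,103)),
  ('batten end -y',(93,53),(718,207)),('batten end +y',(140,48),(688,240)),('ret -y top',(68,97),(680,98)),('ret +y top',(222,77),(580,190))]:
    t2(C1(*a),C2(*b),w,0)
go([650,70,400],4)
E
```

```text
(array([652.49242152, -14.0968448 , 276.10745805]), np.float64(4.627332498258984))
(array([656.82725043, -36.99966309,  13.47299014]), np.float64(5.878125407891981))
(array([651.94273086, -12.845776  , 290.35501949]), np.float64(2.1752993481561695))
[[-0.     0.333 -0.943]
 [ 0.001 -0.943 -0.333]
 [-1.    -0.001 -0.   ]]
[660.33684512 -38.28344937]
top near-right(-y) (array([597.72964492, 262.19933383,  58.487128  ]), np.float64(2.2720647412356674))
top near +y (array([582.9626509 , 368.09423293,  60.48332507]), np.float64(4.847767842996831))
top far -y (array([715.40363831, 285.696151  ,  60.26875033]), np.float64(5.888614126357045))
top far +y (array([703.99945885, 382.28789844,  61.8316334 ]), np.float64(14.67297187493458))
batten end -y (array([524.17382391, 277.74414968,  13.88619294]), np.float64(2.7665185957615965))
batten end +y (array([513.93136408, 313.49572177,  13.0297757 ]), np.float64(7.729619104122439))
ret -y top (array([597.07303419, 249.72184248,  50.77817786]), np.float64(4.322656678561894))
ret +y top (array([565.90471808, 360.81392013,  51.73674569]), np.float64(18.111944365964554))
t 0.15 pos [ 233.2 -659.7  230.4] jaw -70.5 tilt 0.05 q6 -0.03 F [-0.  -0.2 -0. ] w 91.2
 shift cm [-16.91 -54.92 -63.62] turn about tool x [-74.5  -0.1  -0. ]
```

Call:
{"method": "arm_command", "body": {"xyz": [[-5.6,0,0],[-5.6,0,0],[-5.6,0,0],[0,-3.4,-4],[0,-3.4,-4],[0,-3.4,-4],[0,-3.4,-4],[0,-3.4,-4]], "dr": [[0,0,0],[0,0,0],[0,0,0],[0,0,0],[0,0,0],[0,0,0],[0,0,0],[0,0,0]], "fingers": 255}}

```text
clock: 1.15
tool_pos: [365.7, -431.4, 398.8]
tcp_rot: [-0.697, -0.12, 0.697, -0.119]
force: [0.5, 0.5, 0.3]
gripper_width: 14.2
```

Call:
{"method": "arm_command", "body": {"xyz": [[0,-3.4,-4],[0,-3.4,-4],[0,-3.4,-4],[0,-3.4,-4],[0,-3.4,-4],[0,-3.4,-4],[0,-3.4,-4],[0,-3.4,-4]], "dr": [[0,0,0],[0,0,0],[0,0,0],[0,0,0],[0,0,0],[0,0,0],[0,0,0],[0,0,0]]}}

```text
clock: 2.15
tool_pos: [576.8, -68.2, 398.9]
tcp_rot: [-0.697, -0.12, 0.697, -0.12]
force: [0.1, -0.6, 0.2]
gripper_width: 0.4
```

Call:
{"method": "arm_command", "body": {"xyz": [[0,-3.4,-4],[0,-3.4,-4],[0,-3.4,-4],[0,0,0],[0,0,0],[0,0,0],[0,0,0],[0,0,0]], "dr": [[0,0,0],[0,0,0],[0,0,0],[-10.6,0,0],[-10.6,0,0],[-10.6,0,0],[-10.6,0,0],[-10.6,0,0]]}}

```text
clock: 3.15
tool_pos: [655.2, 66.2, 398.6]
tcp_rot: [-0.569, -0.42, 0.569, -0.42]
force: [0.1, 0.1, -0.1]
gripper_width: 0.4
```

Call:
{"method": "arm_command", "body": {"xyz": [[0,0,0],[0,0,0],[0,0,0]], "dr": [[-10.6,0,0],[-10.6,0,0],[0,0,0]]}}

```text
clock: 3.52
tool_pos: [655.3, 66.2, 398.7]
tcp_rot: [0.484, 0.516, -0.484, 0.515]
force: [0.3, 0.1, -0.2]
gripper_width: 0.5
```

```bash
python3 - <<'E'
from h import *
go([660,60,250],4)
d=snap('wrist','wrist1');print(d['origin'])
cv2.imwrite('pics/w1.png',cv2.resize(d['frame'],(768,576),interpolation=cv2.INTER_CUBIC))
E
```

```text
t 3.52 pos [655.3  66.2 398.7] jaw 3.6 tilt 0.02 q6 0.00 F [ 0.3  0.1 -0.2] w 0.5
 shift cm [14.87  0.44  0.65] turn about tool x [-0.4 -0.  -0. ]
[651.92542002 138.38459807 553.97636959]
```

View pics/w1.png

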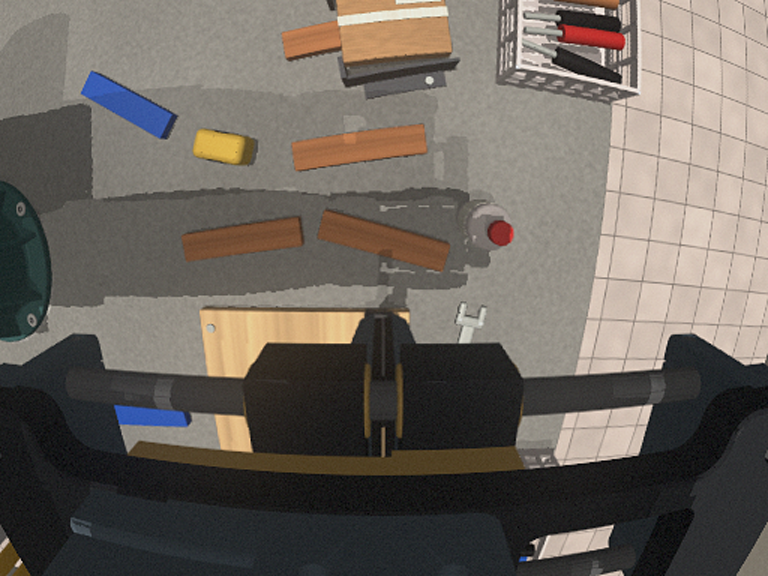

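Call:
{"method": "arm_command", "body": {"xyz": [[5.2,0,0],[5.2,0,0],[5.2,0,0],[0,0,2.5],[0,0,2.5],[0,0,2.6],[0,0,2.6],[0,0,2.6]], "dr": [[0,0,0],[0,0,0],[0,0,0],[0,0,0],[0,0,0],[0,0,0],[0,0,0],[0,0,0]]}}

```text
clock: 4.58
tool_pos: [663.5, -62.2, 242.8]
tcp_rot: [0.485, 0.515, -0.485, 0.514]
force: [-1.0, 1.9, -1.0]
gripper_width: 0.4
```

Call:
{"method": "arm_command", "body": {"xyz": [[0.7,0,2.5],[0.7,0,2.5],[1.4,0,2.1],[1.5,0,2.2],[2,0,1.7],[2,0,1.7]], "dr": [[0,0,0],[0,0,0],[0,0,0],[0,0,0],[0,0,0],[0,0,0]]}}

```text
clock: 5.32
tool_pos: [671.5, -189.3, 158.2]
tcp_rot: [0.484, 0.516, -0.484, 0.516]
force: [0.1, 0.7, 0.7]
gripper_width: 0.5
```

Call:
{"method": "arm_command", "body": {"xyz": [[2.3,0,1.1],[2.3,0,1.1],[1.7,0,0.3],[1.7,0,0.3],[1,0,0.2],[0,0,0]], "dr": [[0,0,0],[0,0,0],[0,0,0],[0,0,0],[0,0,0],[0,0,0]]}}

```text
clock: 6.08
tool_pos: [673.4, -218.0, 69.3]
tcp_rot: [0.484, 0.516, -0.484, 0.515]
force: [-1.1, 1.6, 1.3]
gripper_width: 0.2
```

Call:
{"method": "arm_command", "body": {"xyz": [[0.4,0,0],[0.2,0,0],[0.2,0,0],[0,0,0]], "dr": [[0,0,0],[0,0,0],[0,0,0],[0,0,0]]}}

```text
clock: 6.58
tool_pos: [673.9, -218.2, 62.3]
tcp_rot: [0.484, 0.516, -0.484, 0.516]
force: [0.1, 0.7, 2.6]
gripper_width: 0.4
```

Call:
{"method": "arm_command", "body": {"xyz": [[0.2,0,0],[0,0,0]], "dr": [[0,0,0],[0,0,0]]}}

```text
clock: 6.82
tool_pos: [674.0, -218.3, 61.9]
tcp_rot: [0.484, 0.516, -0.484, 0.516]
force: [-9.1, 3.0, 24.6]
gripper_width: 0.6
```

Call:
{"method": "arm_command", "body": {"xyz": [[-3,0,0],[-5.6,0,0],[-5.6,0,0],[-5.6,0,0],[-5.6,-2,2],[-5.6,-4,3],[-3,-4,3],[0,0,0]], "dr": [[0,0,0],[0,0,0],[0,0,0],[0,0,0],[0,0,0],[0,0,0],[0,0,0],[0,0,0]], "fingers": 60}}

```text
clock: 7.82
tool_pos: [584.3, -300.9, 393.5]
tcp_rot: [0.485, 0.514, -0.484, 0.517]
force: [0.3, -0.6, 0.3]
gripper_width: 69.6
```

```bash
python3 - <<'E'
from h import *
go([660,60,250],4)
d=snap('wrist','wrist2');print(d['origin'])
cv2.imwrite('pics/w2.png',cv2.resize(d['frame'],(768,576),interpolation=cv2.INTER_CUBIC))
E
```

```text
t 7.83 pos [ 584.3 -300.9  393.5] jaw 3.5 tilt 0.25 q6 -0.57 F [ 0.3 -0.6  0.3] w 69.6
 shift cm [ 14.29   9.72 -35.6 ] turn about tool x [-0.5  0.   0. ]
[ 580.43035271 -228.36607168  548.57493818]
```

View pics/w2.png

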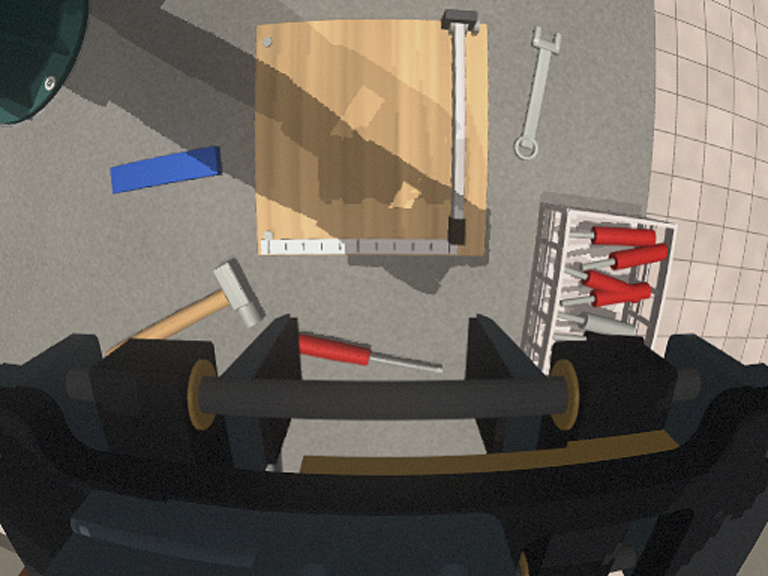

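The stop arm is down across the bed, with its black end at (457,230). The bed corners are at about (257,25), (488,25), (258,255) and (487,256).

```bash
cat >> h.py <<'E'
def wbattens(d,z=18,amin=300):
    hsv=cv2.cvtColor(d['frame'],cv2.COLOR_BGR2HSV)
    m=cv2.inRange(hsv,(5,115,50),(16,255,255));m[225:]=0
    out=[]
    for c in cv2.findContours(m,0,cv2.CHAIN_APPROX_NONE)[0]:
        if cv2.contourArea(c)<amin: continue
        p=onz(d,c[:,0,:],z,True)[:,:2]
        rc=cv2.minAreaRect(p.astype(np.float32));b=cv2.boxPoints(rc)
        e=[b[1]-b[0],b[2]-b[1]];L=max(e,key=np.linalg.norm);a=np.degrees(np.arctan2(L[1],L[0]));a=(a+90)%180-90
        print(c[:,0].mean(0).round(),np.round(rc[0],1),np.round(sorted(rc[1]),1),round(float(a),1))
        if len(out)>=0: out.append(b)
    return out
E
python3 - <<'E'
from h import *
d=load('wrist1');
for b in wbattens(d): print(b.round(0).tolist())
w=load('wrist2')
c=np.array([[257,25],[488,25],[487,256],[258,255]])/1.5
P=onz(w,c,18,True)[:,:2];print(P.round(1),np.linalg.norm(np.diff(P,axis=0,append=P[:1]),axis=1).round(1))
for a,b in [(0,1),(3,2),(3,0),(2,1)]: v=P[b]-P[a];print(np.degrees(np.arctan2(v[1],v[0])).round(2))
A=onz(w,np.array([[456,40],[450,218]])/1.5,45,True)[:,:2];print('arm left top edge',A);v=A[0]-A[1];print(np.degrees(np.arctan2(v[1],v[0])))
# fit wood edges by line
hsv=cv2.cvtColor(w['frame'],cv2.COLOR_BGR2HSV)
m=cv2.inRange(hsv,(10,50,40),(28,200,255));m[172:]=0;m[:,:165]=0;m[:,335:]=0
cc=max(cv2.findContours(m,0,cv2.CHAIN_APPROX_NONE)[0],key=cv2.contourArea)[:,0]
Q=onz(w,cc,18,True)[:,:2]
L=Q[(cc[:,0]<176)&(cc[:,1]>25)&(cc[:,1]<150)];x=np.polyfit(L[:,1],L[:,0],1);print('near edge x at y=-180',np.polyval(x,-180),'ang',np.degrees(np.arctan(-x[0])),len(L))
# under batten
E
```

```text
[161. 159.] [476.7  49.1] [ 36.1 161.2] 9.9
[255. 160.] [657.7  57.5] [ 36.2 158.8] -11.7
[239.  98.] [620.3 168.8] [ 35.7 159. ] 11.2
[245.  26.] [620.1 302.2] [ 55.9 202.2] 6.6
[259.   3.] [646.6 349.4] [ 19.5 131. ] 4.1
[[394.0, 53.0], [400.0, 17.0], [559.0, 45.0], [553.0, 81.0]]
[[576.0, 56.0], [732.0, 24.0], [739.0, 59.0], [584.0, 91.0]]
[[539.0, 171.0], [546.0, 136.0], [702.0, 167.0], [695.0, 202.0]]
[[516.0, 318.0], [523.0, 263.0], [724.0, 286.0], [717.0, 342.0]]
[[581.0, 354.0], [582.0, 335.0], [713.0, 344.0], [711.0, 364.0]]
[[ 417.5  -48.5]
 [ 697.   -33. ]
 [ 716.8 -320.6]
 [ 434.  -336.9]] [280.  288.3 283.3 288.9]
3.16
3.3
93.29
93.94
arm left top edge [[ 654.69075545  -67.38410164]
 [ 661.79628108 -275.12305021]]
91.95898737095784
near edge x at y=-180 424.50588555316943 ang 3.4727333018285798 124
```

Call:
{"method": "arm_command", "body": {"xyz": [[0,-0.1,-5],[0,-0.1,-5],[0,-0.1,-5],[0,-0.1,-5],[0,-0.1,-5],[0,-0.1,-5],[0,-0.1,-5],[0,-0.1,-5]], "dr": [[0,0,0],[0,0,0],[0,0,0],[0,0,0],[0,0,0],[0,0,0],[0,0,0],[0,0,0]], "fingers": 0}}

```text
clock: 8.88
tool_pos: [551.2, 102.3, 389.0]
tcp_rot: [0.483, 0.516, -0.484, 0.516]
force: [0.2, 0.7, -0.1]
gripper_width: 90.9
```

Call:
{"method": "arm_command", "body": {"xyz": [[0,-0.1,-5],[0,-0.1,-5],[0,-0.1,-5],[0,-0.1,-5],[0,0,0],[0,0,0],[0,0,0],[0,0,0]], "dr": [[0,0,0],[0,0,0],[0,0,0],[0,0,0],[10.3,0,0],[10.3,0,0],[10.3,0,0],[10.3,0,0]]}}

```text
clock: 9.88
tool_pos: [534.4, 300.1, 388.7]
tcp_rot: [-0.634, -0.311, 0.636, -0.311]
force: [-0.2, 0.9, 0.5]
gripper_width: 91.4
```

Call:
{"method": "arm_command", "body": {"xyz": [[3,0,0],[3,0,0],[3,0,0],[0,0,0],[0,0,0]], "dr": [[10.3,0,0],[10.3,0,0],[10.3,0,0],[10.3,0,0],[0,0,0]]}}

```text
clock: 10.5
tool_pos: [534.3, 299.8, 298.9]
tcp_rot: [-0.703, -0.07, 0.704, -0.07]
force: [-0.6, -0.3, -0.2]
gripper_width: 91.3
```

```bash
python3 - <<'E'
from h import *
go([534,298,250],-79)
d=snap('wrist','wrist3');print(d['origin'])
cv2.imwrite('pics/w3.png',cv2.resize(d['frame'],(768,576),interpolation=cv2.INTER_CUBIC))
E
```

```text
t 10.50 pos [534.3 299.8 298.9] jaw -78.6 tilt 0.12 q6 1.85 F [-0.6 -0.3 -0.2] w 91.3
 shift cm [4.89 0.16 0.06] turn about tool x [ 0.4 -0.  -0. ]
[607.61893764 313.43816839 454.0269996 ]
```

View pics/w3.png

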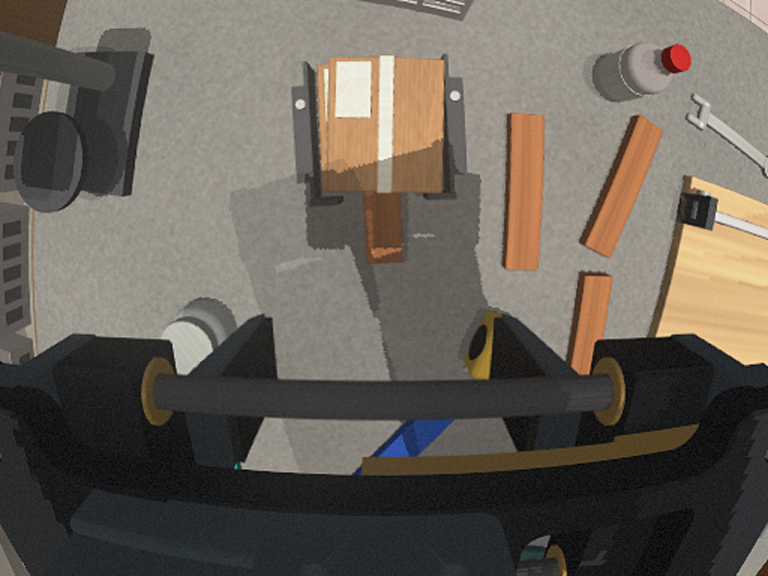

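```bash
python3 - <<'E'
from h import *
d=load('wrist3')
f=lambda L,z: onz(d,np.array(L)/1.5,z,True)[:,:2].round(1).tolist()
e=np.array(f([(366,262),(404,262),(366,200),(401,200)],18));print('under',e,np.linalg.norm(e[0]-e[1]))
for a,b in[(0,2),(1,3)]: v=e[b]-e[a];print(np.degrees(np.arctan2(v[1],v[0])))
b=np.array(f([(319,65),(442,60),(443,193),(326,191)],66));print('boxtop',b)
print('returns top z55',f([(309,205),(345,198),(415,198),(458,200)],55))
print('jar z65',f([(160,330),(220,330)],65),'tape z50',f([(470,350),(490,313),(494,375)],50))
wbattens(d)
E
```

```text
under [[517.  311.3]
 [524.6 274.2]
 [577.7 323.3]
 [584.5 289.9]] 37.8704370188674
11.182810509365332
14.687048852319363
boxtop [[691.1 386. ]
 [716.7 282.8]
 [600.8 258. ]
 [582.2 357.9]]
returns top z55 [[566.2, 372.0], [578.4, 341.2], [590.8, 280.0], [597.4, 241.7]]
jar z65 [[418.1, 505.3], [433.4, 438.9]] tape z50 [[457.2, 193.6], [498.6, 184.1], [434.7, 161.1]]
[394. 203.] [521.   59.7] [42.7 73.4] 10.2
[414. 124.] [658.9  60.4] [ 42.9 159.6] -11.6
[349. 127.] [620.5 171. ] [ 39.2 159.1] 11.2
[254.  98.] [620. 318.] [120.8 205.6] 11.3
```

Call:
{"method": "arm_command", "body": {"xyz": [[0,0.4,-1.1],[5,0,0],[5,0,0],[5,0,0],[5,0,0],[4,0,0],[0,0,0]], "dr": [[-0.6,0,0],[0,0,0],[0,0,0],[0,0,0],[0,0,0],[0,0,0],[0,0,0]]}}

```text
clock: 11.42
tool_pos: [545.6, 296.5, 57.9]
tcp_rot: [-0.702, -0.073, 0.705, -0.074]
force: [0.1, 0.3, 0.1]
gripper_width: 91.0
```

```bash
python3 - <<'E'
from h import *
go([545.5,298.2,20],-78)
d=snap('wrist','wrist4')
cv2.imwrite('pics/w4.png',cv2.resize(d['frame'],(640,480)))
E
```

```text
t 11.43 pos [545.6 296.5  57.9] jaw -78.0 tilt 0.26 q6 1.82 F [0.1 0.3 0.1] w 91.0
 shift cm [ 3.79 -0.17 -0.04] turn about tool x [-0.  0.  0.]
```

View pics/w4.png

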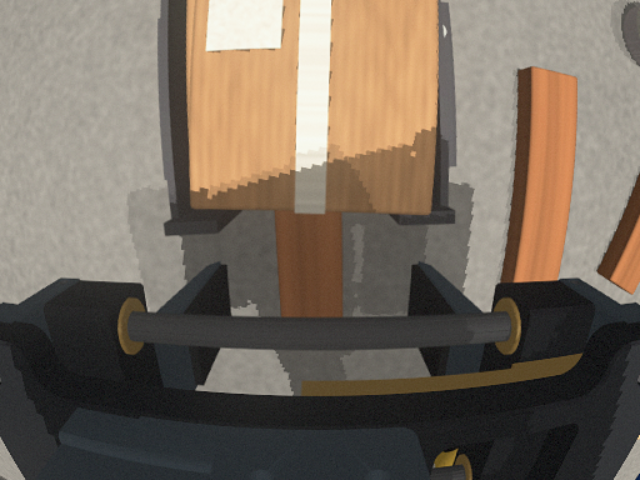

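Call:
{"method": "arm_command", "body": {"xyz": [[1.5,-0.3,0],[1.5,0,0],[0.8,0,0],[0,0,0],[0,0,0]], "dr": [[0,0,0],[0,0,0],[0,0,0],[0,0,0],[0,0,0]]}}

```text
clock: 12.1
tool_pos: [546.2, 300.3, 22.6]
tcp_rot: [0.703, 0.073, -0.703, 0.073]
force: [1.0, -0.4, -0.2]
gripper_width: 91.3
```

Call:
{"method": "arm_command", "body": {"xyz": [[0,0,0],[0,0,0],[0,0,0],[0,0,0],[0,0,0],[0,0,0],[0,0,0]], "dr": [[0,0,0],[0,0,0],[0,0,0],[0,0,0],[0,0,0],[0,0,0],[0,0,0]], "fingers": 255, "grip_force": 35}}

```text
clock: 12.98
tool_pos: [545.9, 300.3, 22.3]
tcp_rot: [-0.703, -0.073, 0.703, -0.073]
force: [-0.1, 0.2, -0.3]
gripper_width: 36.1
```

Call:
{"method": "arm_command", "body": {"xyz": [[0,0,0.5],[0,0,0.8],[0,0,0.8],[0,0,0.8],[0,0,0.8],[0,0,0.8],[0,0,0.8],[0,0,0]], "dr": [[0,0,0],[0,0,0],[0,0,0],[0,0,0],[0,0,0],[0,0,0],[0,0,0],[0,0,0]]}}

```text
clock: 13.98
tool_pos: [493.0, 289.1, 22.3]
tcp_rot: [-0.703, -0.073, 0.704, -0.073]
force: [-5.8, -0.7, 5.7]
gripper_width: 36.0
```

Call:
{"method": "arm_command", "body": {"xyz": [[0,0,0.8],[0,0,0.8],[0,0,0.8],[0,0,0.8],[0,0,1],[0,0,1],[0,0,1],[0,0,0]], "dr": [[0,0,0],[0,0,0],[0,0,0],[0,0,0],[0,0,0],[0,0,0],[0,0,0],[0,0,0]]}}

```text
clock: 14.98
tool_pos: [432.6, 276.4, 22.3]
tcp_rot: [-0.703, -0.073, 0.704, -0.073]
force: [0.3, -0.7, -0.4]
gripper_width: 35.8
```

```bash
python3 - <<'E'
from h import *
go([545.5,298.2,20],-78)
d=snap('wrist','wrist5')
cv2.imwrite('pics/w5.png',cv2.resize(d['frame'],(640,480)))
E
```

```text
t 14.97 pos [432.6 276.4  22.3] jaw -78.1 tilt 0.03 q6 1.89 F [ 0.3 -0.7 -0.4] w 35.8
 shift cm [  0.23   0.19 -11.49] turn about tool x [-0.1  0.   0. ]
```

View pics/w5.png

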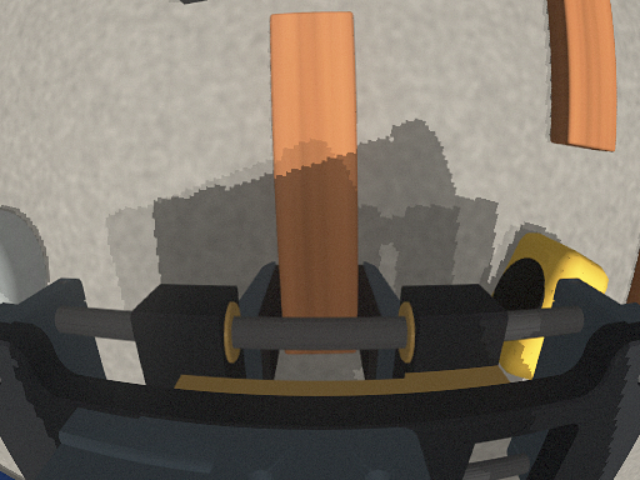

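Call:
{"method": "arm_command", "body": {"xyz": [[0,0,0],[0,0,0],[0,0,0],[0,0,-2.7],[0,0,-2.7],[0,0,0]], "dr": [[0,0,0],[0,0,0],[0,0,0],[0,0,0],[0,0,0],[0,0,0]], "fingers": 90}}

```text
clock: 15.78
tool_pos: [487.9, 288.2, 22.5]
tcp_rot: [0.704, 0.073, -0.703, 0.073]
force: [-0.5, 0.5, 0.2]
gripper_width: 59.0
```

Call:
{"method": "arm_command", "body": {"xyz": [[0,0,0],[0,0,0],[0,0,0],[0,0,0],[0,0,0],[-3,0,0],[-5,0,0],[-4,0,0]], "dr": [[0,0,0],[0,0,0],[0,0,0],[0,0,0],[0,0,0],[0,0,0],[0,0,0],[0,0,0]], "fingers": 255, "grip_force": 40}}

```text
clock: 16.77
tool_pos: [486.3, 287.7, 144.0]
tcp_rot: [0.703, 0.073, -0.703, 0.073]
force: [-0.8, 0.2, -0.5]
gripper_width: 36.0
```

```bash
cat >> h.py <<'E'
J=np.array([565.5,-184.0]);PSI=3.4
def jig(x,y):
    return J+R.from_euler('z',PSI,degrees=True).as_matrix()[:2,:2]@[x,y]
E
python3 - <<'E'
from h import *
for y in (88,33,-22,-77): print(jig(15,y).round(1),jig(0,y).round(1))
go([*jig(0,-77),140],3.4-90)
E
```

```text
[575.3 -95.3] [560.3 -96.2]
[ 578.5 -150.2] [ 563.5 -151.1]
[ 581.8 -205.1] [ 566.8 -206. ]
[ 585. -260.] [ 570.1 -260.9]
t 16.77 pos [486.3 287.7 144. ] jaw -78.1 tilt 0.03 q6 1.86 F [-0.8  0.2 -0.5] w 36.0
 shift cm [ 0.39 55.41  3.09] turn about tool x [8.5 0.  0. ]
```

Call:
{"method": "arm_command", "body": {"xyz": [[0,4,0.3],[0,4.7,0.3],[0,4.7,0.3],[0,4.7,0.2],[0,4.7,0.2],[0,4.7,0.3],[0,4.7,0.3],[0,4.7,0.2]], "dr": [[0,0,0],[0,0,0],[0,0,0],[0,0,0],[0,0,0],[0,0,0],[0,0,0],[0,0,0]]}}

```text
clock: 17.77
tool_pos: [541.6, -79.3, 142.4]
tcp_rot: [0.703, 0.073, -0.703, 0.073]
force: [0.4, 0.2, -1.4]
gripper_width: 35.7
```

Call:
{"method": "arm_command", "body": {"xyz": [[0,4.7,0.2],[0,4.7,0.3],[0,4.7,0.3],[0,4.4,0.2],[0,0,0],[0,0,0]], "dr": [[0,0,0],[0,0,0],[0,0,0],[0,0,0],[8.5,0,0],[0,0,0]]}}

```text
clock: 18.52
tool_pos: [569.6, -261.1, 142.1]
tcp_rot: [-0.707, -0.021, 0.707, -0.021]
force: [-0.6, -0.3, -0.1]
gripper_width: 36.1
```

```bash
python3 - <<'E'
from h import *
go([*jig(0,-77),40],3.4-90)
d=snap('wrist','wrist6')
cv2.imwrite('pics/w6.png',cv2.resize(d['frame'],(640,480)))
E
```

```text
t 18.52 pos [ 569.6 -261.1  142.1] jaw -86.6 tilt 0.03 q6 1.05 F [-0.6 -0.3 -0.1] w 36.1
 shift cm [10.21 -0.02 -0.05] turn about tool x [-0. -0.  0.]
```

View pics/w6.png

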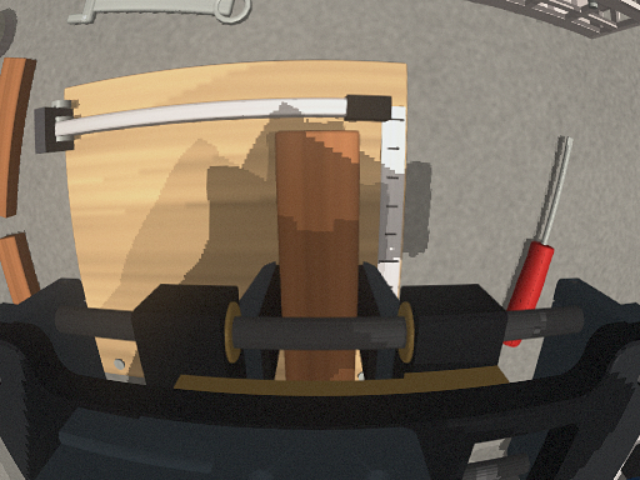

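```bash
python3 - <<'E'
from h import *
d=load('wrist6')
print(onz(d,np.array([[276,131],[358,131]])/1.25,138,True).round(1))
A=onz(d,np.array([[180,121],[345,117]])/1.25,45,True);print('arm near top edge',A.round(1))
i=R.from_euler('z',PSI,degrees=True).as_matrix()[:2,:2].T
print('jig frame',(A[:,:2]-J)@i.T)
E
```

```text
[[ 648.6 -239.3  138. ]
 [ 650.7 -274.   138. ]]
arm near top edge [[ 657.6 -159.7   45. ]
 [ 663.5 -274.2   45. ]]
jig frame [[ 93.35609478  18.7984991 ]
 [ 92.45276598 -95.86500656]]
```

Call:
{"method": "arm_command", "body": {"xyz": [[4,0,0],[3.5,0,0],[1.5,0,0],[0.5,0,0],[0,0,0]], "dr": [[0,0,0],[0,0,0],[0,0,0],[0,0,0],[0,0,0]]}}

```text
clock: 19.2
tool_pos: [570.4, -260.9, 48.1]
tcp_rot: [0.707, 0.021, -0.707, 0.021]
force: [-0.4, -0.3, -0.4]
gripper_width: 35.6
```

Call:
{"method": "arm_command", "body": {"xyz": [[0.4,0,0],[0.2,0,0],[0.1,0,0],[0,0,0]], "dr": [[0,0,0],[0,0,0],[0,0,0],[0,0,0]]}}

```text
clock: 19.7
tool_pos: [569.9, -260.8, 40.4]
tcp_rot: [0.707, 0.021, -0.707, 0.021]
force: [-0.5, -0.2, -0.2]
gripper_width: 35.6
```

Call:
{"method": "arm_command", "body": {"xyz": [[0.1,0,0],[0,0,0]], "dr": [[0,0,0],[0,0,0]]}}

```text
clock: 19.95
tool_pos: [570.0, -260.9, 40.3]
tcp_rot: [-0.707, -0.021, 0.707, -0.021]
force: [-6.1, 2.4, 14.1]
gripper_width: 35.9
```

Call:
{"method": "arm_command", "body": {"xyz": [[-0.1,0,0],[0,0,-0.5],[0,0,-0.4],[0,0,0]], "dr": [[0,0,0],[0,0,0],[0,0,0],[0,0,0]]}}

```text
clock: 20.45
tool_pos: [579.3, -260.3, 40.3]
tcp_rot: [0.707, 0.021, -0.707, 0.021]
force: [0.3, 0.4, 0.1]
gripper_width: 35.5
```

Call:
{"method": "arm_command", "body": {"xyz": [[0,0,-0.2],[0,0,0]], "dr": [[0,0,0],[0,0,0]]}}

```text
clock: 20.7
tool_pos: [581.0, -260.2, 40.3]
tcp_rot: [0.707, 0.021, -0.707, 0.021]
force: [0.5, -0.2, -0.1]
gripper_width: 35.7
```

Call:
{"method": "arm_command", "body": {"xyz": [[0,0,-0.2],[0,0,0]], "dr": [[0,0,0],[0,0,0]]}}

```text
clock: 20.95
tool_pos: [583.0, -260.0, 40.3]
tcp_rot: [0.707, 0.021, -0.707, 0.021]
force: [0.8, 0.7, -1.2]
gripper_width: 35.9
```

Call:
{"method": "arm_command", "body": {"xyz": [[0,0,-0.2],[0,0,0]], "dr": [[0,0,0],[0,0,0]]}}

```text
clock: 21.2
tool_pos: [583.7, -259.9, 40.3]
tcp_rot: [-0.706, -0.021, 0.708, -0.021]
force: [-9.9, -1.9, 7.2]
gripper_width: 35.9
```

Call:
{"method": "arm_command", "body": {"xyz": [[0,0,-0.1],[0,0,0]], "dr": [[0,0,0],[0,0,0]]}}

```text
clock: 21.45
tool_pos: [583.8, -259.9, 40.2]
tcp_rot: [-0.705, -0.021, 0.708, -0.021]
force: [-15.8, -4.0, 13.2]
gripper_width: 36.1
```

Call:
{"method": "arm_command", "body": {"xyz": [[0,0,-0.1],[0,0,0]], "dr": [[0,0,0],[0,0,0]]}}

```text
clock: 21.7
tool_pos: [584.0, -259.7, 40.2]
tcp_rot: [-0.705, -0.022, 0.709, -0.021]
force: [-22.8, -2.8, 17.3]
gripper_width: 35.6
```

Call:
{"method": "arm_command", "body": {"xyz": [[0,0,0],[0,0,0],[0,0,0],[-2,0,0],[-5,0,0],[-5,0,0],[-5,0,0],[-3,0,0]], "dr": [[0,0,0],[0,0,0],[0,0,0],[0,0,0],[0,0,0],[0,0,0],[0,0,0],[0,0,0]], "fingers": 125}}

```text
clock: 22.7
tool_pos: [587.6, -260.1, 244.8]
tcp_rot: [0.708, 0.02, -0.706, 0.021]
force: [-0.6, 0.3, 0.2]
gripper_width: 46.1
```

```bash
python3 - <<'E'
from h import *
d=snap('wrist','wrist7')
wbattens(d,36)
cv2.imwrite('pics/w7.png',cv2.resize(d['frame'],(640,480)))
d=snap('scene','scene7');battens(d)
go([477,49.5,250],-80.1)
E
```

```text
[ 56. 204.] [528.7  37.7] [44.9 64.8] 9.9
[254. 170.] [ 593.2 -260.5] [ 37.2 139.8] 3.7
[  8. 146.] [622.4 143. ] [ 48.3 151.7] 11.0
[ 53. 114.] [655.9  38.1] [ 43.9 151.9] -11.7
(array([421., 298.]), array([864. , 526.5]), array([19.9, 67.8]), np.float32(3.6))
(array([384., 288.]), array([846.9, 422.5]), array([ 69.9, 101. ]), np.float32(4.7))
(array([266., 231.]), array([663.9,  59.3]), array([ 32. , 161.8]), np.float32(-11.9))
(array([300., 224.]), array([626.6, 169.7]), array([ 33.4, 162.5]), np.float32(11.2))
(array([177., 202.]), array([ 568.8, -262.8]), array([ 37. , 148.4]), np.float32(3.1))
(array([268., 189.]), array([484. ,  50.5]), array([ 32. , 162.9]), np.float32(9.7))
(array([ 21., 115.]), array([ -121.6, -1156.9]), array([ 233.7, 1927.4]), np.float32(28.6))
t 22.80 pos [ 588.5 -260.6  245.7] jaw -86.6 tilt 0.39 q6 1.06 F [ 0.  -0.4  0.4] w 46.4
 shift cm [ -0.59 -31.61   9.31] turn about tool x [-6.5  0.  -0. ]
```

View pics/w7.png

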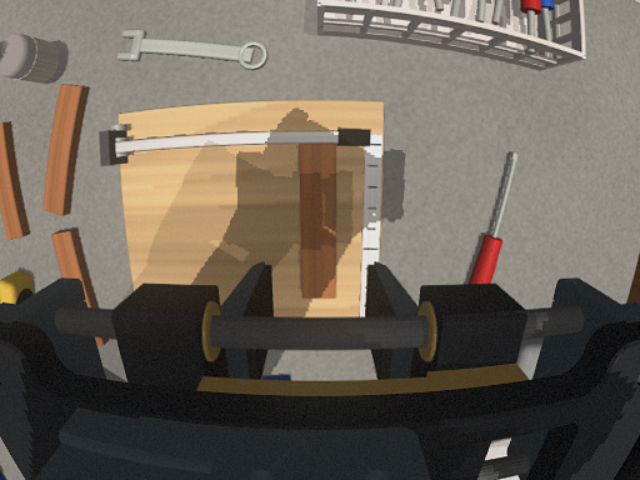

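Call:
{"method": "arm_command", "body": {"xyz": [[0,-4.5,1.3],[0,-4.5,1.3],[0,-4.5,1.3],[0,-4.5,1.4],[0,-4.5,1.3],[0,-4.5,1.3],[0,-4.6,1.4],[0,0,0]], "dr": [[0,0,0],[0,0,0],[0,0,0],[0,0,0],[0,0,0],[0,0,0],[0,0,0],[-6.5,0,0]], "fingers": 40}}

```text
clock: 23.8
tool_pos: [474.1, 52.3, 240.4]
tcp_rot: [-0.704, -0.063, 0.704, -0.062]
force: [1.0, 0.8, 0.5]
gripper_width: 76.7
```

```bash
python3 - <<'E'
from h import *
d=snap('scene','scene8');battens(d)
go([477.5,49.5,22],-80.1)
E
```

```text
(array([421., 298.]), array([864. , 526.5]), array([19.9, 67.8]), np.float32(3.6))
(array([384., 289.]), array([846.9, 422.5]), array([ 69.9, 101. ]), np.float32(4.7))
(array([266., 230.]), array([663.9,  59.3]), array([ 33.7, 161.8]), np.float32(-11.7))
(array([300., 224.]), array([626.8, 169.7]), array([ 33.4, 162.9]), np.float32(11.2))
(array([177., 202.]), array([ 568.8, -262.8]), array([ 36.3, 148.2]), np.float32(3.7))
(array([268., 189.]), array([483.9,  50.9]), array([ 32.1, 163. ]), np.float32(9.9))
(array([ 21., 116.]), array([ -121.6, -1156.9]), array([ 233.7, 1927.4]), np.float32(28.6))
t 23.85 pos [474.6  51.4 240.5] jaw -79.5 tilt 0.00 q6 1.45 F [ 0.2  0.  -0. ] w 76.8
 shift cm [21.85  0.24 -0.25] turn about tool x [0.6 0.  0. ]
```

Call:
{"method": "arm_command", "body": {"xyz": [[0,0.2,-0.2],[5,0,0],[5,0,0],[5,0,0],[4,0,0],[2,0,0],[0.8,0,0],[0,0,0]], "dr": [[0.6,0,0],[0,0,0],[0,0,0],[0,0,0],[0,0,0],[0,0,0],[0,0,0],[0,0,0]]}}

```text
clock: 24.85
tool_pos: [478.0, 48.2, 22.4]
tcp_rot: [-0.705, -0.057, 0.705, -0.057]
force: [-0.3, -0.3, 0.8]
gripper_width: 76.8
```

Call:
{"method": "arm_command", "body": {"xyz": [[0,0,0],[0,0,0],[0,0,0],[0,0,0],[0,0,0],[-3,0,0],[-4,0,0],[0,0,0]], "dr": [[0,0,0],[0,0,0],[0,0,0],[0,0,0],[0,0,0],[0,0,0],[0,0,0],[0,0,0]], "fingers": 255}}

```text
clock: 25.85
tool_pos: [479.3, 48.7, 94.6]
tcp_rot: [0.706, 0.057, -0.703, 0.057]
force: [-0.6, 0.4, -1.6]
gripper_width: 35.8
```

```bash
python3 - <<'E'
from h import *
go([*jig(0,-22),92],3.4-90)
E
```

```text
t 25.85 pos [479.3  48.7  94.6] jaw -80.7 tilt 0.25 q6 1.46 F [-0.6  0.4 -1.6] w 35.8
 shift cm [ 0.29 26.54 -4.53] turn about tool x [ 5.9 -0.   0. ]
```

Call:
{"method": "arm_command", "body": {"xyz": [[0,4,-0.7],[0,4.5,-0.8],[0,4.5,-0.8],[0,4.5,-0.8],[0,4.5,-0.8],[0,4.3,-0.6],[0,0,0],[0,0,0]], "dr": [[0,0,0],[0,0,0],[0,0,0],[0,0,0],[0,0,0],[0,0,0],[5.9,0,0],[0,0,0]]}}

```text
clock: 26.85
tool_pos: [563.9, -203.9, 91.1]
tcp_rot: [-0.706, -0.021, 0.707, -0.02]
force: [0.7, 0.8, -0.6]
gripper_width: 35.6
```

```bash
python3 - <<'E'
from h import *
go([*jig(0,-20),41],3.4-90)
d=snap('wrist','wrist9');wbattens(d,88)
E
```

```text
t 26.85 pos [ 563.9 -203.9   91.1] jaw -86.6 tilt 0.09 q6 1.13 F [ 0.7  0.8 -0.6] w 35.6
 shift cm [ 5.01  0.03 -0.29] turn about tool x [-0. -0.  0.]
[255. 166.] [ 609.8 -202.3] [36.2 64.6] 3.6
[330. 153.] [ 618.4 -243.5] [29.5 78.2] 3.9
[12. 98.] [650.3 -27. ] [ 35.7 110.5] -11.6
```

Call:
{"method": "arm_command", "body": {"xyz": [[2.5,0,0],[1.5,0,0],[0.7,0,0],[0.3,0,0],[0,0,-0.5],[0,0,-0.5],[0,0,-0.4],[0,0,0]], "dr": [[0,0,0],[0,0,0],[0,0,0],[0,0,0],[0,0,0],[0,0,0],[0,0,0],[0,0,0]]}}

```text
clock: 27.9
tool_pos: [579.0, -203.0, 42.6]
tcp_rot: [0.707, 0.021, -0.707, 0.021]
force: [0.1, 0.3, -0.8]
gripper_width: 35.7
```

Call:
{"method": "arm_command", "body": {"xyz": [[0,0,-0.2],[0,0,0]], "dr": [[0,0,0],[0,0,0]]}}

```text
clock: 28.15
tool_pos: [580.6, -202.8, 42.4]
tcp_rot: [0.707, 0.021, -0.707, 0.021]
force: [-0.3, 0.1, -1.6]
gripper_width: 35.7
```

Call:
{"method": "arm_command", "body": {"xyz": [[0,0,-0.2],[0,0,0]], "dr": [[0,0,0],[0,0,0]]}}

```text
clock: 28.4
tool_pos: [582.5, -202.7, 42.3]
tcp_rot: [-0.707, -0.021, 0.707, -0.021]
force: [-0.7, 0.2, -0.7]
gripper_width: 35.7
```

Call:
{"method": "arm_command", "body": {"xyz": [[0.2,0,0],[0,0,0]], "dr": [[0,0,0],[0,0,0]]}}

```text
clock: 28.65
tool_pos: [582.5, -202.7, 40.5]
tcp_rot: [-0.707, -0.021, 0.707, -0.021]
force: [-2.3, 1.6, 5.4]
gripper_width: 35.7
```

Call:
{"method": "arm_command", "body": {"xyz": [[0,0,-0.2],[0,0,0]], "dr": [[0,0,0],[0,0,0]]}}

```text
clock: 28.9
tool_pos: [582.7, -202.7, 40.5]
tcp_rot: [-0.705, -0.021, 0.708, -0.021]
force: [-16.8, -2.7, 18.6]
gripper_width: 36.0
```

Call:
{"method": "arm_command", "body": {"xyz": [[0,0,-0.1],[0,0,0]], "dr": [[0,0,0],[0,0,0]]}}

```text
clock: 29.15
tool_pos: [582.8, -202.7, 40.5]
tcp_rot: [-0.705, -0.021, 0.709, -0.021]
force: [-23.1, -4.2, 24.5]
gripper_width: 35.4
```

Call:
{"method": "arm_command", "body": {"xyz": [[0,0,0],[0,0,0],[0,0,0],[-2,0,0],[-5,0,0],[-5,0,0],[-5,0,0],[-3,0,0]], "dr": [[0,0,0],[0,0,0],[0,0,0],[0,0,0],[0,0,0],[0,0,0],[0,0,0],[0,0,0]], "fingers": 135}}

```text
clock: 30.15
tool_pos: [586.2, -202.7, 244.6]
tcp_rot: [0.708, 0.02, -0.706, 0.021]
force: [0.5, -0.1, 0.9]
gripper_width: 43.0
```

```bash
python3 - <<'E'
from h import *
d=snap('wrist','wrist10');print('bed');wbattens(d,36);print('bench');wbattens(d,18)
s=snap('scene','scene10');battens(s)
k=512/800
print('glue cap',tri(load('scene0'),np.array([431,377])*k,load('side0'),np.array([292,243])*k), onz(s,np.array([[428,416]])*k,0))
go([657.5,58.5,240],78.3)
E
```

```text
bed
[299. 171.] [ 594.5 -259.8] [ 38.4 138.2] 3.9
[255. 170.] [ 590.7 -203.6] [ 37.6 137.3] 3.4
[ 28. 145.] [622.4 146.8] [ 46.3 151.8] 11.1
[ 82. 118.] [656.2  41.6] [ 42. 152.] -11.6
bench
[299. 171.] [ 591.3 -262.7] [ 40.3 145. ] 3.9
[255. 170.] [ 587.3 -203.9] [ 39.5 144.1] 3.4
[ 28. 145.] [620.6 163.9] [ 48.6 159.3] 11.1
[ 82. 118.] [656.   53.5] [ 44.1 159.5] -11.6
(array([421., 298.]), array([864. , 526.5]), array([19.9, 67.8]), np.float32(3.6))
(array([384., 288.]), array([846.9, 422.5]), array([ 69.9, 101. ]), np.float32(4.7))
(array([266., 231.]), array([664.3,  59.2]), array([ 32. , 162.6]), np.float32(-11.9))
(array([300., 224.]), array([626.8, 169.7]), array([ 33.4, 162.9]), np.float32(11.2))
(array([193., 202.]), array([ 564.2, -205.7]), array([ 35.9, 148.9]), np.float32(3.1))
(array([177., 201.]), array([ 568.6, -262.8]), array([ 37., 148.]), np.float32(3.1))
(array([ 21., 116.]), array([ -121.6, -1156.9]), array([ 233.7, 1927.4]), np.float32(28.6))
glue cap (array([769.91494921,  91.17958541, 120.14348363]), np.float64(2.094095400301286)) [[787.4706816   91.48944171   0.        ]]
t 30.25 pos [ 587.2 -203.1  245.6] jaw -86.6 tilt 0.39 q6 1.14 F [-0.2 -0.1  0.6] w 43.2
 shift cm [  0.54 -25.71  -8.56] turn about tool x [15.1 -0.   0.1]
```

Call:
{"method": "arm_command", "body": {"xyz": [[0,-4.2,-1.4],[0,-4.3,-1.4],[0,-4.3,-1.4],[0,-4.3,-1.5],[0,-4.3,-1.4],[0,-4.3,-1.5],[0,0,0],[0,0,0]], "dr": [[0,0,0],[0,0,0],[0,0,0],[0,0,0],[0,0,0],[0,0,0],[7.5,0,0],[7.5,0,0]], "fingers": 40}}

```text
clock: 31.25
tool_pos: [655.9, 59.8, 240.3]
tcp_rot: [-0.703, 0.073, 0.704, 0.073]
force: [-0.4, 0.2, -0.2]
gripper_width: 77.0
```

```bash
python3 - <<'E'
from h import *
d=snap('wrist','wrist11');wbattens(d,18)
go([657.3,58.5,22.3],78.3)
E
```

```text
[ 87. 203.] [666.6 316. ] [ 56.2 100.1] 15.9
[175. 192.] [648.8 172.1] [ 40.  103.5] 10.8
[439. 183.] [ 584.5 -211.4] [ 48.2 135.3] 3.1
[468. 179.] [ 576.1 -270.7] [ 51.3 157.4] 3.6
[256. 167.] [660.9  55.8] [ 34.8 151.5] -12.0
[ 3. 88.] [894.3 428.2] [ 31.1 100.8] -11.5
t 31.30 pos [655.9  59.5 240.3] jaw -102.2 tilt 0.03 q6 1.84 F [ 0.5 -0.4  0.6] w 76.9
 shift cm [21.8   0.07 -0.17] turn about tool x [-0.5  0.   0. ]
```

Call:
{"method": "arm_command", "body": {"xyz": [[0,0.1,-0.1],[5,0,0],[5,0,0],[5,0,0],[4,0,0],[2,0,0],[0.8,0,0],[0,0,0]], "dr": [[-0.3,0,0],[0,0,0],[0,0,0],[0,0,0],[0,0,0],[0,0,0],[0,0,0],[0,0,0]]}}

```text
clock: 32.3
tool_pos: [657.5, 57.9, 23.1]
tcp_rot: [0.704, -0.07, -0.703, -0.07]
force: [0.2, 0.5, 0.1]
gripper_width: 76.7
```

Call:
{"method": "arm_command", "body": {"xyz": [[0,0,0],[0,0,0],[0,0,0],[0,0,0],[0,0,0],[-4,0,0],[-5,0,0],[-4,0,0]], "dr": [[0,0,0],[0,0,0],[0,0,0],[0,0,0],[0,0,0],[0,0,0],[0,0,0],[0,0,0]], "fingers": 255}}

```text
clock: 33.3
tool_pos: [657.1, 57.9, 154.1]
tcp_rot: [0.704, -0.07, -0.703, -0.07]
force: [0.2, 1.2, -1.2]
gripper_width: 35.7
```

```bash
python3 - <<'E'
from h import *
go([*jig(0,35),150],3.4-90)
E
```

```text
t 33.30 pos [657.1  57.9 154.1] jaw -101.3 tilt 0.04 q6 1.82 F [ 0.2  1.2 -1.2] w 35.7
 shift cm [ 0.41 22.13  5.12] turn about tool x [-14.7  -0.   -0. ]
```

Call:
{"method": "arm_command", "body": {"xyz": [[0,4.4,1],[0,4.4,1],[0,4.4,1],[0,4.4,1],[0,4.5,1.1],[0,0,0],[0,0,0],[0,0,0]], "dr": [[0,0,0],[0,0,0],[0,0,0],[0,0,0],[0,0,0],[-7.3,0,0],[-7.4,0,0],[0,0,0]]}}

```text
clock: 34.3
tool_pos: [563.5, -148.9, 152.3]
tcp_rot: [-0.707, -0.02, 0.707, -0.02]
force: [-0.2, -0.4, -0.2]
gripper_width: 35.6
```

```bash
python3 - <<'E'
from h import *
go([*jig(0,35),41.2],3.4-90)
d=snap('wrist','wrist12');wbattens(d,149)
E
```

```text
t 34.30 pos [ 563.5 -148.9  152.3] jaw -86.7 tilt 0.01 q6 1.21 F [-0.2 -0.4 -0.2] w 35.6
 shift cm [11.11  0.02  0.  ] turn about tool x [-0.1 -0.   0. ]
[255. 164.] [ 610.4 -147.3] [36.6 67. ] 3.0
[367. 162.] [ 616.3 -210.9] [24.4 73.3] 3.9
[313. 157.] [ 614.8 -178.5] [22.7 72.5] 3.6
[ 13. 135.] [628.7  22.8] [28.  87.2] 11.1
```

Call:
{"method": "arm_command", "body": {"xyz": [[4,0,0],[4,0,0],[2,0,0],[1,0,0],[0,0,-0.4],[0,0,-0.4],[0,0,0],[0,0,0]], "dr": [[-0.4,0,0],[0,0,0],[0,0,0],[0,0,0],[0,0,0],[0,0,0],[0,0,0],[0,0,0]]}}

```text
clock: 35.35
tool_pos: [571.8, -148.3, 42.8]
tcp_rot: [0.707, 0.023, -0.707, 0.023]
force: [-0.6, 0.3, -0.7]
gripper_width: 35.6
```

Call:
{"method": "arm_command", "body": {"xyz": [[0.1,0,0],[0,0,0]], "dr": [[0,0,0],[0,0,0]]}}

```text
clock: 35.6
tool_pos: [571.4, -148.2, 41.3]
tcp_rot: [-0.707, -0.023, 0.707, -0.023]
force: [-0.2, 0.6, -0.7]
gripper_width: 35.9
```

Call:
{"method": "arm_command", "body": {"xyz": [[0,0,-0.2],[0,0,0]], "dr": [[0,0,0],[0,0,0]]}}

```text
clock: 35.85
tool_pos: [573.7, -148.2, 41.3]
tcp_rot: [0.707, 0.023, -0.707, 0.023]
force: [-0.5, 0.8, -0.8]
gripper_width: 35.7
```

Call:
{"method": "arm_command", "body": {"xyz": [[0,0,-0.2],[0,0,0]], "dr": [[0,0,0],[0,0,0]]}}

```text
clock: 36.1
tool_pos: [575.7, -148.0, 41.3]
tcp_rot: [0.707, 0.023, -0.707, 0.023]
force: [-0.4, 0.5, -2.0]
gripper_width: 35.5
```

Call:
{"method": "arm_command", "body": {"xyz": [[0,0,-0.2],[0,0,0]], "dr": [[0,0,0],[0,0,0]]}}

```text
clock: 36.35
tool_pos: [577.1, -147.8, 41.1]
tcp_rot: [-0.706, -0.023, 0.707, -0.023]
force: [-3.1, -0.2, 0.5]
gripper_width: 35.8
```

Call:
{"method": "arm_command", "body": {"xyz": [[0,0,-0.1],[0,0,0]], "dr": [[0,0,0],[0,0,0]]}}

```text
clock: 36.6
tool_pos: [577.2, -147.7, 40.9]
tcp_rot: [-0.706, -0.023, 0.708, -0.023]
force: [-9.7, -1.3, 3.1]
gripper_width: 36.0
```

Call:
{"method": "arm_command", "body": {"xyz": [[0,0,-0.1],[0,0,0]], "dr": [[0,0,0],[0,0,0]]}}

```text
clock: 36.85
tool_pos: [577.3, -147.6, 40.7]
tcp_rot: [-0.705, -0.023, 0.708, -0.023]
force: [-15.3, -2.4, 6.9]
gripper_width: 35.7
```

Call:
{"method": "arm_command", "body": {"xyz": [[0,0,0],[0,0,0],[0,0,0],[-2,0,0],[-5,0,0],[-5,0,0],[-5,0,0],[-3,0,0]], "dr": [[0,0,0],[0,0,0],[0,0,0],[0,0,0],[0,0,0],[0,0,0],[0,0,0],[0,0,0]], "fingers": 135}}

```text
clock: 37.85
tool_pos: [580.2, -147.9, 245.6]
tcp_rot: [0.708, 0.023, -0.705, 0.024]
force: [-0.1, 0.2, -0.2]
gripper_width: 43.3
```

```bash
python3 - <<'E'
from h import *
d=snap('wrist','wrist13');print('bed');wbattens(d,36)
s=snap('scene','scene13');battens(s)
go([620.3,170,240],-78.8)
E
```

```text
bed
[340. 171.] [ 592.6 -259.1] [ 40.4 141.8] 4.0
[294. 170.] [ 588.7 -198.5] [ 39.1 142. ] -0.2
[254. 169.] [ 585.9 -148.8] [ 37.1 140.4] 3.3
[ 53. 136.] [622.1 150.2] [ 44.5 152.3] 11.2
(array([421., 298.]), array([864. , 526.5]), array([19.9, 67.8]), np.float32(3.6))
(array([384., 288.]), array([846.4, 423.1]), array([ 69.6, 101.4]), np.float32(5.9))
(array([300., 224.]), array([626.6, 169.7]), array([ 33.4, 162.5]), np.float32(11.2))
(array([209., 202.]), array([ 559.6, -150. ]), array([ 35.2, 148.6]), np.float32(3.5))
(array([195., 202.]), array([ 564.1, -200.6]), array([ 37.1, 150.5]), np.float32(0.0))
(array([177., 202.]), array([ 568.6, -262.5]), array([ 35.5, 148. ]), np.float32(3.5))
(array([ 22., 115.]), array([ -121.6, -1156.9]), array([ 233.7, 1927.4]), np.float32(28.6))
t 37.95 pos [ 581.3 -148.2  246.5] jaw -86.2 tilt 0.39 q6 1.22 F [0.2 0.7 0.3] w 42.8
 shift cm [  0.62 -31.5   -5.98] turn about tool x [-7.4  0.  -0. ]
```

```bash
python3 - <<'E'
from h import *
go([580,-173.8,80],-86.5)
E
```

```text
t 37.95 pos [ 581.3 -148.2  246.5] jaw -86.2 tilt 0.39 q6 1.22 F [0.2 0.7 0.3] w 42.8
 shift cm [16.66  2.51  0.4 ] turn about tool x [ 0.3 -0.   0. ]
```

Call:
{"method": "arm_command", "body": {"xyz": [[0,2.5,0.2],[5,0,0],[5,0,0],[4,0,0],[2.5,0,0],[0,0,0]], "dr": [[0.3,0,0],[0,0,0],[0,0,0],[0,0,0],[0,0,0],[0,0,0]], "fingers": 0}}

```text
clock: 38.7
tool_pos: [577.9, -172.4, 74.9]
tcp_rot: [-0.706, -0.022, 0.708, -0.021]
force: [-0.3, 0.1, -0.1]
gripper_width: 91.0
```

```bash
python3 - <<'E'
from h import *
go([580,-173.8,43],-86.5)
d=snap('wrist','wrist14');wbattens(d,36)
cv2.imwrite('pics/w14.png',cv2.resize(d['frame'],(768,576),interpolation=cv2.INTER_CUBIC))
E
```

```text
t 38.70 pos [ 577.9 -172.4   74.9] jaw -86.5 tilt 0.20 q6 1.18 F [-0.3  0.1 -0.1] w 91.0
 shift cm [ 3.19  0.16 -0.21] turn about tool x [-0. -0.  0.]
[376. 165.] [ 622.5 -256. ] [41.8 82.7] 4.0
[296. 166.] [ 619.1 -198.6] [38.1 81.4] 0.2
[219. 165.] [ 616.5 -146.7] [36.8 81.4] 3.2
```

View pics/w14.png

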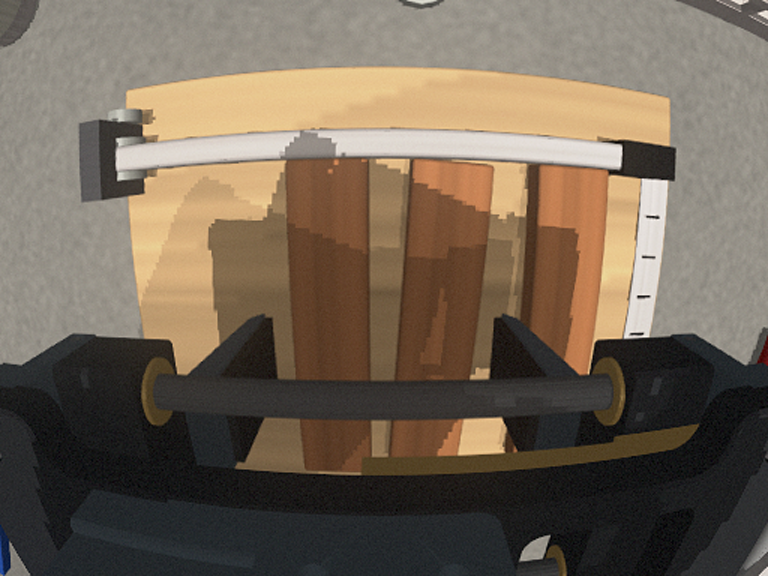

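Call:
{"method": "arm_command", "body": {"xyz": [[1,0.2,0],[1,0,0],[0.6,0,0],[0.6,0,0],[0,0,0]], "dr": [[0,0,0],[0,0,0],[0,0,0],[0,0,0],[0,0,0]]}}

```text
clock: 39.38
tool_pos: [579.1, -174.7, 43.9]
tcp_rot: [-0.707, -0.022, 0.707, -0.021]
force: [-0.1, -0.1, -0.2]
gripper_width: 91.1
```

Call:
{"method": "arm_command", "body": {"xyz": [[0,0,0],[0,0,0],[0,0,0],[0,0,0],[0,0,0],[0,0,0]], "dr": [[0,0,0],[0,0,0],[0,0,0],[0,0,0],[0,0,0],[0,0,0]], "fingers": 255, "grip_force": 15}}

```text
clock: 40.12
tool_pos: [579.5, -174.8, 44.5]
tcp_rot: [0.707, 0.021, -0.707, 0.021]
force: [-1.0, 0.6, 4.1]
gripper_width: 72.4
```

Call:
{"method": "arm_command", "body": {"xyz": [[0,0,-0.2],[0,0,0]], "dr": [[0,0,0],[0,0,0]]}}

```text
clock: 40.38
tool_pos: [580.0, -174.8, 44.3]
tcp_rot: [-0.706, -0.022, 0.708, -0.021]
force: [-10.3, -2.6, 13.4]
gripper_width: 71.8
```

Call:
{"method": "arm_command", "body": {"xyz": [[0,0,-0.2],[0,0,0]], "dr": [[0,0,0],[0,0,0]]}}

```text
clock: 40.62
tool_pos: [581.0, -174.7, 43.9]
tcp_rot: [-0.705, -0.022, 0.709, -0.021]
force: [-16.9, -5.1, 14.1]
gripper_width: 71.8
```

Call:
{"method": "arm_command", "body": {"xyz": [[0,0,0],[0,0,0],[0,0,0],[-2,0,0],[-5,0,0],[-5,0,0],[-5,0,0],[-3,0,0]], "dr": [[0,0,0],[0,0,0],[0,0,0],[0,0,0],[0,0,0],[0,0,0],[0,0,0],[0,0,0]], "fingers": 20}}

```text
clock: 41.62
tool_pos: [584.0, -174.7, 248.6]
tcp_rot: [0.708, 0.021, -0.705, 0.022]
force: [-0.1, -0.3, -0.1]
gripper_width: 83.9
```

```bash
python3 - <<'E'
from h import *
d=snap('wrist','wrist15');print('bed');wbattens(d,36)
s=snap('scene','scene15');battens(s)
go([620.3,170,240],-78.8)
E
```

```text
bed
[319. 170.] [ 593.2 -259.5] [ 39.4 140.8] 3.8
[255. 170.] [ 588.  -175.8] [ 73.4 140.6] 2.7
[ 42. 139.] [622.2 148.9] [ 45.1 152.1] 11.2
(array([421., 298.]), array([864. , 526.5]), array([19.9, 67.8]), np.float32(3.6))
(array([384., 288.]), array([846.4, 423.1]), array([ 69.6, 101.4]), np.float32(5.9))
(array([300., 224.]), array([626.8, 169.7]), array([ 33.4, 162.9]), np.float32(11.2))
(array([201., 202.]), array([ 561.9, -177.7]), array([ 71.8, 150.2]), np.float32(2.8))
(array([177., 201.]), array([ 566.9, -262.7]), array([ 35.8, 144.4]), np.float32(3.6))
(array([ 21., 116.]), array([ -121.6, -1156.9]), array([ 233.7, 1927.4]), np.float32(28.6))
t 41.73 pos [ 585.  -175.1  249.6] jaw -86.5 tilt 0.39 q6 1.18 F [ 0.5 -1.  -0.9] w 83.4
 shift cm [  0.9  -34.23  -5.61] turn about tool x [-7.7  0.  -0. ]
```

Call:
{"method": "arm_command", "body": {"xyz": [[0,-4.2,-0.7],[0,-5,-0.8],[0,-5,-0.8],[0,-5,-0.8],[0,-5,-0.8],[0,-5,-0.8],[0,-5,-0.9],[0,0,0]], "dr": [[0,0,0],[0,0,0],[0,0,0],[0,0,0],[0,0,0],[0,0,0],[0,0,0],[-7.7,0,0]], "fingers": 40}}

```text
clock: 42.72
tool_pos: [618.3, 173.1, 244.4]
tcp_rot: [-0.704, -0.071, 0.704, -0.071]
force: [1.1, -0.8, -0.4]
gripper_width: 76.9
```

```bash
python3 - <<'E'
from h import *
d=snap('wrist','wrist16');wbattens(d,18)
go([620.3,170,22.3],-78.8)
E
```

```text
[499. 214.] [ 641.5 -271.2] [41.2 57.7] -84.3
[466. 211.] [ 632.4 -185.3] [50.8 92.3] -83.6
[257. 167.] [623.  169.3] [ 34.8 151.8] 11.7
[121. 125.] [637.8 363. ] [ 45.8 128.1] 14.7
[164. 128.] [654.4 301.6] [ 51.7 128. ] 14.7
t 42.77 pos [618.1 171.8 244.3] jaw -78.1 tilt 0.03 q6 1.60 F [-0.6 -0.5 -0.3] w 76.7
 shift cm [22.2   0.23 -0.19] turn about tool x [ 0.7  0.  -0. ]
```

Call:
{"method": "arm_command", "body": {"xyz": [[0,0.3,-0.1],[5,0,0],[5,0,0],[5,0,0],[4,0,0],[2.2,0,0],[1,0,0],[0,0,0]], "dr": [[0.5,0,0],[0,0,0],[0,0,0],[0,0,0],[0,0,0],[0,0,0],[0,0,0],[0,0,0]]}}

```text
clock: 43.78
tool_pos: [620.5, 167.3, 22.8]
tcp_rot: [0.704, 0.065, -0.704, 0.065]
force: [0.0, -0.8, 0.2]
gripper_width: 76.6
```

Call:
{"method": "arm_command", "body": {"xyz": [[0,0,0],[0,0,0],[0,0,0],[0,0,0],[0,0,0],[-4,0,0],[-5,0,0],[-4,0,0]], "dr": [[0,0,0],[0,0,0],[0,0,0],[0,0,0],[0,0,0],[0,0,0],[0,0,0],[0,0,0]], "fingers": 255, "grip_force": 40}}

```text
clock: 44.78
tool_pos: [620.2, 167.5, 154.1]
tcp_rot: [0.704, 0.066, -0.704, 0.066]
force: [0.5, -0.9, 0.1]
gripper_width: 35.8
```

```bash
python3 - <<'E'
from h import *
go([*jig(-2,82),152],3.5-90)
E
```

```text
t 44.77 pos [620.2 167.5 154.1] jaw -79.3 tilt 0.03 q6 1.61 F [ 0.5 -0.9  0.1] w 35.8
 shift cm [ 0.2  25.37 11.04] turn about tool x [7.2 0.  0. ]
```

Call:
{"method": "arm_command", "body": {"xyz": [[0,4,1.8],[0,4.2,1.9],[0,4.2,1.9],[0,4.2,1.8],[0,4.2,1.8],[0,4,1.8],[0,0,0],[0,0,0]], "dr": [[0,0,0],[0,0,0],[0,0,0],[0,0,0],[0,0,0],[0,0,0],[7.2,0,0],[0,0,0]]}}

```text
clock: 45.78
tool_pos: [557.7, -97.0, 152.3]
tcp_rot: [-0.707, -0.021, 0.707, -0.021]
force: [-0.2, 0.6, -0.6]
gripper_width: 35.7
```

```bash
python3 - <<'E'
from h import *
go([*jig(0,87),41.2],3.5-90)
d=snap('wrist','wrist17');wbattens(d,149)
E
```

```text
t 45.77 pos [557.7 -97.  152.3] jaw -86.5 tilt 0.01 q6 1.30 F [-0.2  0.6 -0.6] w 35.7
 shift cm [11.11  0.03 -0.26] turn about tool x [-0. -0.  0.]
[255. 164.] [604.7 -95.4] [36.7 66.9] 3.6
[411. 163.] [ 612.8 -188.6] [26.  75.9] 4.0
[336. 156.] [ 610.6 -140.6] [43.8 74.2] 3.0
```

Call:
{"method": "arm_command", "body": {"xyz": [[4,0,0],[4,0,0],[2,0,0],[1,0,0],[0,0,-0.5],[0,0,-0.5],[0.1,0,0],[0,0,0]], "dr": [[0,0,0],[0,0,0],[0,0,0],[0,0,0],[0,0,0],[0,0,0],[0,0,0],[0,0,0]]}}

```text
clock: 46.82
tool_pos: [568.1, -96.1, 41.7]
tcp_rot: [0.707, 0.021, -0.707, 0.021]
force: [0.3, 0.6, -1.3]
gripper_width: 35.6
```

Call:
{"method": "arm_command", "body": {"xyz": [[0,0,-0.2],[0,0,0]], "dr": [[0,0,0],[0,0,0]]}}

```text
clock: 47.08
tool_pos: [570.0, -96.0, 41.4]
tcp_rot: [0.707, 0.021, -0.707, 0.021]
force: [-0.4, 0.1, -0.2]
gripper_width: 36.0
```

Call:
{"method": "arm_command", "body": {"xyz": [[0,0,-0.2],[0,0,0]], "dr": [[0,0,0],[0,0,0]]}}

```text
clock: 47.32
tool_pos: [572.0, -95.8, 41.4]
tcp_rot: [0.707, 0.021, -0.707, 0.021]
force: [0.4, 0.7, -1.1]
gripper_width: 35.2
```

Call:
{"method": "arm_command", "body": {"xyz": [[0,0,-0.2],[0,0,0]], "dr": [[0,0,0],[0,0,0]]}}

```text
clock: 47.58
tool_pos: [573.8, -95.6, 41.2]
tcp_rot: [-0.707, -0.021, 0.707, -0.021]
force: [-1.0, 0.3, -1.5]
gripper_width: 35.8
```

Call:
{"method": "arm_command", "body": {"xyz": [[0,0,-0.1],[0,0,0]], "dr": [[0,0,0],[0,0,0]]}}

```text
clock: 47.82
tool_pos: [573.9, -95.5, 41.1]
tcp_rot: [-0.706, -0.022, 0.708, -0.021]
force: [-7.0, -0.5, 1.9]
gripper_width: 35.8
```

Call:
{"method": "arm_command", "body": {"xyz": [[0,0,-0.1],[0,0,0]], "dr": [[0,0,0],[0,0,0]]}}

```text
clock: 48.08
tool_pos: [574.0, -95.5, 40.9]
tcp_rot: [-0.705, -0.022, 0.708, -0.021]
force: [-13.0, -3.0, 6.3]
gripper_width: 35.6
```

Call:
{"method": "arm_command", "body": {"xyz": [[0,0,-0.1],[0,0,0]], "dr": [[0,0,0],[0,0,0]]}}

```text
clock: 48.32
tool_pos: [574.1, -95.4, 40.8]
tcp_rot: [-0.705, -0.022, 0.709, -0.021]
force: [-17.7, -3.6, 11.7]
gripper_width: 35.9
```

Call:
{"method": "arm_command", "body": {"xyz": [[0,0,0],[0,0,0],[0,0,0],[-2,0,0],[-5,0,0],[-5,0,0],[-3,0,0],[0,0,0]], "dr": [[0,0,0],[0,0,0],[0,0,0],[0,0,0],[0,0,0],[0,0,0],[0,0,0],[0,0,0]], "fingers": 140}}

```text
clock: 49.32
tool_pos: [578.4, -95.8, 195.2]
tcp_rot: [0.709, 0.021, -0.705, 0.022]
force: [1.0, -0.6, -0.7]
gripper_width: 41.1
```

Call:
{"method": "arm_command", "body": {"xyz": [[0,4,1],[0,4,2],[0,0,2],[0,0,0]], "dr": [[0,0,0],[0,0,0],[0,0,0],[0,0,0]]}}

```text
clock: 49.82
tool_pos: [530.4, -178.0, 191.0]
tcp_rot: [-0.706, -0.021, 0.707, -0.021]
force: [-0.3, 0.4, -0.0]
gripper_width: 40.8
```

```bash
python3 - <<'E'
from h import *
d=snap('wrist','wrist18');print('bed');wbattens(d,36)
s=snap('scene','scene18');battens(s)
go([620.3,170,240],-78.8)
cv2.imwrite('pics/w18.png',cv2.resize(d['frame'][40:240,60:440],None,fx=2.1,fy=2.1,interpolation=cv2.INTER_CUBIC))
E
```

```text
bed
[332. 139.] [ 583.8 -259.4] [ 39.8 160.4] 4.0
[182. 139.] [574.3 -98.6] [ 40.3 159.9] 3.4
[255. 138.] [ 578.7 -176.2] [ 72.9 160.1] 3.0
(array([421., 298.]), array([864. , 526.5]), array([19.9, 67.8]), np.float32(3.6))
(array([384., 289.]), array([846.4, 423.1]), array([ 69.6, 101.3]), np.float32(5.9))
(array([224., 202.]), array([559.1, -97.6]), array([ 35.4, 147.4]), np.float32(2.8))
(array([201., 202.]), array([ 561.8, -177.5]), array([ 74.1, 148. ]), np.float32(4.8))
(array([177., 201.]), array([ 566.9, -262.3]), array([ 35.6, 144.6]), np.float32(3.3))
(array([ 21., 115.]), array([ -121.7, -1156.9]), array([ 233.7, 1927.4]), np.float32(28.6))
t 49.92 pos [ 531.9 -177.7  191.4] jaw -86.5 tilt 0.01 q6 1.15 F [-0.9  0.  -1.1] w 41.1
 shift cm [ -4.86 -34.17 -10.94] turn about tool x [-7.7 -0.  -0. ]
```

View pics/w18.png

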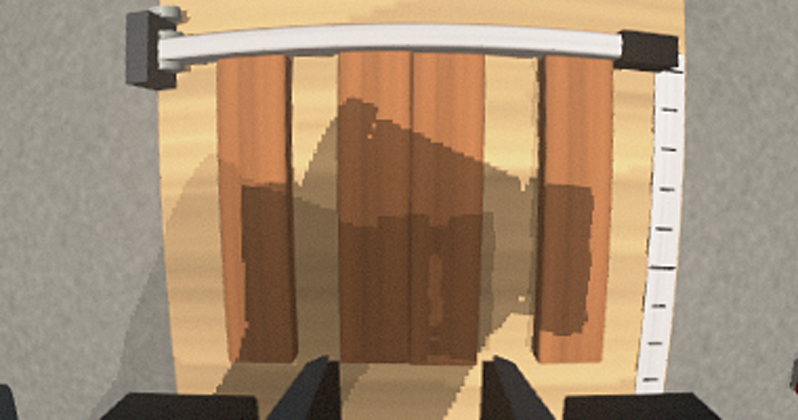

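```bash
python3 - <<'E'
from h import *
i=R.from_euler('z',PSI,degrees=True).as_matrix()[:2,:2].T
for c in [(583.8,-259.4),(578.7,-176.2),(574.3,-98.6)]: print((np.array(c)-J)@i.T)
go([*jig(-98,8.5),44],-86.6)
E
```

```text
[ 13.79608828 -76.35258966]
[13.63935544  7.00342653]
[13.84927479 84.72778522]
t 49.92 pos [ 531.9 -177.7  191.4] jaw -86.5 tilt 0.01 q6 1.15 F [-0.9  0.  -1.1] w 41.1
 shift cm [14.74 -0.03  6.49] turn about tool x [0.1 0.  0. ]
```

Call:
{"method": "arm_command", "body": {"xyz": [[0,0,3.2],[0,0,3.3],[5,0,0],[5,0,0],[3.5,0,0],[1.2,0,0],[0,0,-0.5],[0,0,-0.5]], "dr": [[0,0,0],[0,0,0],[0,0,0],[0,0,0],[0,0,0],[0,0,0],[0,0,0],[0,0,0]], "fingers": 255}}

```text
clock: 50.92
tool_pos: [478.4, -181.9, 45.7]
tcp_rot: [0.707, 0.021, -0.706, 0.022]
force: [-0.7, -0.0, 0.7]
gripper_width: 0.5
```

Call:
{"method": "arm_command", "body": {"xyz": [[0,0,-0.3],[0,0,0]], "dr": [[0,0,0],[0,0,0]]}}

```text
clock: 51.18
tool_pos: [480.5, -181.7, 45.1]
tcp_rot: [0.707, 0.021, -0.706, 0.022]
force: [-0.1, 0.3, -0.4]
gripper_width: 0.5
```

Call:
{"method": "arm_command", "body": {"xyz": [[0,0,-0.2],[0,0,0]], "dr": [[0,0,0],[0,0,0]]}}

```text
clock: 51.42
tool_pos: [480.8, -181.3, 44.5]
tcp_rot: [-0.706, -0.022, 0.708, -0.021]
force: [-10.1, -2.4, 8.7]
gripper_width: 0.6
```

Call:
{"method": "arm_command", "body": {"xyz": [[0,0,-0.2],[0,0,0]], "dr": [[0,0,0],[0,0,0]]}}

```text
clock: 51.68
tool_pos: [481.1, -181.0, 44.2]
tcp_rot: [-0.705, -0.022, 0.709, -0.021]
force: [-21.4, -6.9, 15.0]
gripper_width: 0.6
```

Call:
{"method": "arm_command", "body": {"xyz": [[0,0,1],[0,0,1.2],[0,-3,0],[0,-4.7,0],[0,0,-0.8],[0,0,-0.8],[0,0,0]], "dr": [[0,0,0],[0,0,0],[0,0,0],[0,0,0],[0,0,0],[0,0,0],[0,0,0]]}}

```text
clock: 52.55
tool_pos: [474.2, -105.5, 44.5]
tcp_rot: [0.707, 0.021, -0.706, 0.021]
force: [0.9, -0.8, 0.4]
gripper_width: 0.4
```

Call:
{"method": "arm_command", "body": {"xyz": [[0,0,-0.2],[0,0,0]], "dr": [[0,0,0],[0,0,0]]}}

```text
clock: 52.8
tool_pos: [475.2, -105.0, 44.3]
tcp_rot: [-0.707, -0.021, 0.707, -0.021]
force: [0.0, 0.2, -0.6]
gripper_width: 0.4
```

Call:
{"method": "arm_command", "body": {"xyz": [[0,0,-0.2],[0,0,0]], "dr": [[0,0,0],[0,0,0]]}}

```text
clock: 53.05
tool_pos: [476.4, -104.5, 44.1]
tcp_rot: [-0.706, -0.022, 0.707, -0.021]
force: [-3.8, -2.0, 3.4]
gripper_width: 0.4
```

Call:
{"method": "arm_command", "body": {"xyz": [[0,0,-0.2],[0,0,0]], "dr": [[0,0,0],[0,0,0]]}}

```text
clock: 53.3
tool_pos: [476.6, -104.2, 43.8]
tcp_rot: [-0.705, -0.022, 0.709, -0.021]
force: [-14.9, -5.2, 11.3]
gripper_width: 0.7
```

Contact again. Next I'll back off and press the last single batten on the -y side.

Call:
{"method": "arm_command", "body": {"xyz": [[0,0,1],[0,0,1.2],[0,4,0],[0,4,0],[0,4,0],[0,4,0],[0,0,-0.7],[0,0,-0.6]], "dr": [[0,0,0],[0,0,0],[0,0,0],[0,0,0],[0,0,0],[0,0,0],[0,0,0],[0,0,0]]}}

```text
clock: 54.3
tool_pos: [479.7, -264.3, 44.2]
tcp_rot: [-0.707, -0.021, 0.707, -0.021]
force: [-0.0, 0.4, -0.9]
gripper_width: 0.4
```

Call:
{"method": "arm_command", "body": {"xyz": [[0,0,-0.3],[0,0,0]], "dr": [[0,0,0],[0,0,0]]}}

```text
clock: 54.55
tool_pos: [483.0, -263.7, 44.3]
tcp_rot: [-0.707, -0.022, 0.707, -0.022]
force: [-0.3, 0.2, -0.1]
gripper_width: 0.2
```

Call:
{"method": "arm_command", "body": {"xyz": [[0,0,-0.2],[0,0,0]], "dr": [[0,0,0],[0,0,0]]}}

```text
clock: 54.8
tool_pos: [485.0, -264.2, 44.4]
tcp_rot: [0.707, 0.022, -0.707, 0.021]
force: [-0.1, 0.0, 0.3]
gripper_width: 0.4
```

Call:
{"method": "arm_command", "body": {"xyz": [[0,0,-0.2],[0,0,0]], "dr": [[0,0,0],[0,0,0]]}}

```text
clock: 55.05
tool_pos: [485.7, -263.9, 44.2]
tcp_rot: [-0.706, -0.022, 0.708, -0.021]
force: [-9.5, -0.9, 7.7]
gripper_width: 0.2
```

Call:
{"method": "arm_command", "body": {"xyz": [[0,0,1],[0,0,1],[-4,0,0],[-5.5,0,0],[-5.5,0,0],[-5.5,0,0],[-5.5,0,0],[0,4,0]], "dr": [[0,0,0],[0,0,0],[0,0,0],[0,0,0],[0,0,0],[0,0,0],[0,0,0],[0,0,0]]}}

```text
clock: 56.05
tool_pos: [470.6, -305.7, 309.2]
tcp_rot: [0.709, 0.021, -0.705, 0.024]
force: [-0.2, -0.1, -0.6]
gripper_width: 0.4
```

Call:
{"method": "arm_command", "body": {"xyz": [[0,5,0],[0,5,0],[0,5,0],[0,5,0],[0,5,0],[0,5,0],[0,0,0],[0,0,0]], "dr": [[0,0,0],[0,0,0],[0,0,0],[0,0,0],[0,0,0],[0,0,0],[0,0,0],[0,0,0]]}}

```text
clock: 57.05
tool_pos: [487.0, -604.4, 303.8]
tcp_rot: [-0.707, -0.022, 0.707, -0.021]
force: [0.4, -0.4, -0.5]
gripper_width: 0.0
```

```bash
python3 - <<'E'
from h import *
s=snap('scene','scene20');d=snap('side','side20');battens(s)
a=cv2.resize(s['frame'][120:290,130:430],(800,453),interpolation=cv2.INTER_CUBIC);cv2.imwrite('pics/f1.png',a)
b=cv2.resize(d['frame'][90:270,60:360],(800,480),interpolation=cv2.INTER_CUBIC);cv2.imwrite('pics/f2.png',b)
E
```

```text
(array([421., 298.]), array([864. , 526.5]), array([19.9, 67.8]), np.float32(3.6))
(array([384., 288.]), array([846.9, 422.5]), array([ 69.9, 101. ]), np.float32(4.7))
(array([224., 202.]), array([559.4, -96.8]), array([ 34.2, 148. ]), np.float32(2.9))
(array([201., 202.]), array([ 562.8, -177. ]), array([ 72.1, 148.8]), np.float32(2.5))
(array([177., 202.]), array([ 568.8, -262.9]), array([ 36.1, 148. ]), np.float32(4.0))
(array([ 20., 134.]), array([  113.8, -1030.6]), array([ 230.5, 1392.8]), np.float32(28.6))
(array([4., 8.]), array([ -815.4, -1626.6]), array([ 71.8, 259.6]), np.float32(28.6))
```

View pics/f1.png

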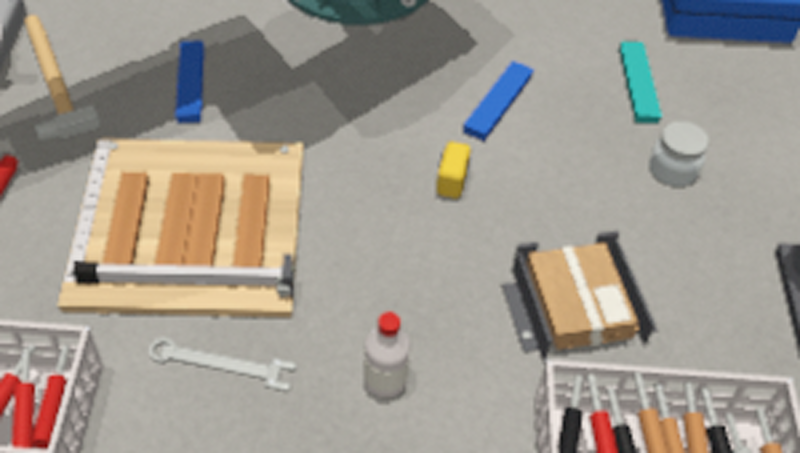

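View pics/f2.png

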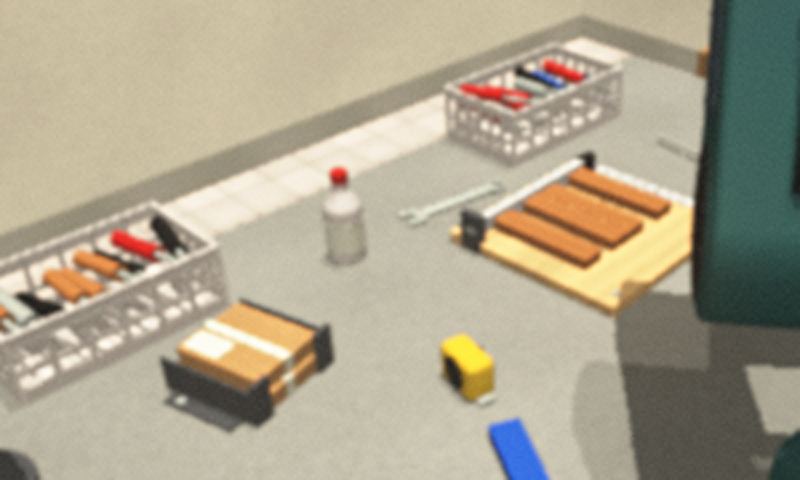

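```bash
python3 -c "
from h import *
print(finish_job())"
```

```text
the job is handed in; nothing more can be done
None
```

I handed the job in at about 57 s of the 210 s allowed. The stop arm is fully down and all four battens lie flat on the bed, square to it and with their far ends against it.

- **Stop arm:** I swung it down first and pressed it on to its end stop with about 25 N.
- **Trapped batten:** I slid it straight out from under the cartons. In the last pictures the cartons are still stacked in their bracket.
- **One correction:** after I placed the third free batten, a middle one was found turned by about 3.6°. I don't know whether the gripper or the planned disturbance moved it. I squeezed it flush with its neighbour and pushed the pair back up to the stop.
- **Contact check:** I pressed the near ends at three points (each outer batten, and the middle pair at its seam) until the force reached about 10–21 N. The three near-end positions line up at about 3.2–3.3°, against about 3.4° measured for the jig, so all four should be touching.
- **Spacing:** the middle two battens touch each other; gaps of roughly 40–50 mm separate them from the outer two.
- **Measurements that disagreed:**
  - The close camera put the batten centres at 13.6–13.8 mm in the jig frame, not 15 mm. All agree with each other, so this is probably an error in the measured jig position.
  - The scene camera's batten angles scattered between 2.5° and 4.0°.
- **Rest of the bench:** in the final pictures nothing else appears to have moved. I judged this by eye only.

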